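# Gauge the tall crimp die and snap the dies into the rack

### The arm

A 6-joint arm with a two-finger parallel gripper is mounted at the origin on a cart in front of the work surface, level with it; the furniture and walls round the work are solid. World frame = base frame: x ahead of the robot, y to its left, z up, the work surface at z = 0. Lengths are in m, angles in degrees, forces in N, time in s.
With the tool pointing down it reaches from about 0.4 to 0.825 m from the base axis. Payload 7 kg.
Tool frame: the origin (TCP) lies between the finger pads; the fingertips stand 19 mm ahead of it and the grasp point (between the pads) is the TCP; z points along the fingers, y is the line along which they close (so a half turn about z gives the same grasp; the last joint's range is limited). The gripper opens to 88 mm and grips with 3 to 60 N. Pads are 19 mm wide; open, the fingers measure 130 mm over their backs; the gripper's body (78 mm by 193 mm) begins 47 mm behind the grasp point.
Start: joints at [88.642, 20.546, 0.682, 0, -70.136, -16.507], TCP at [0.207, 0.642, 0.246] pointing down, gripper open.
Joint ranges: [-176.03, 176.03], [-82.01, 121.73], [-58.28, 71.71], [-173.87, 95.51], [-174.79, -0.11], [-173.66, 173.66]. Speed limits (degrees/s): [136.94, 136.94, 172.46, 180, 180, 180].

### API

Orientations are given as [roll, pitch, yaw] about the fixed x, y, z axes, in that order (R = Rz(yaw) Ry(pitch) Rx(roll)).
In Python, from plant import get_obs, snapshot, close_job, spot_in, spot_point gives the robot as it stands.
- The arm moves only by the tool play_rows, never from a script. Its argument "plan" is a list of rows, each a list of 6 numbers: the shift along the tool's x, y, z in cm, then the turn, a rotation vector about the tool's x, y, z in degrees. A call has 1 to 20 rows; each row shifts and turns the commanded pose from where the row before left it, along the tool's axes as they then stand; what a row does not reach is not made up. A row lasts 1/12 s, in which the tool goes at most 41.7 mm and 7.16 degrees, less where a joint would pass 70% of its speed; a pose out of reach is approached as far as the arm can. A call is refused whole if a number of a shift passes 4.17 or a number of a turn 7.16, either way. A call with a gripper value outside its range is refused whole. "grip" is the finger opening in cm, from 0 to 8.76, set as the call begins (left out, the last holds). The fingers move at their own pace and stop on an object; the grip force is fixed at half the most. Time passes only in rows, so rows that do not move let the fingers close. It gives the time, the measured TCP pose, the force, the opening and the grip force at its end, in the units of the state.
- get_obs(): the state, without advancing time (a new reading comes with each control period).
- snapshot(name): name is "scene" or "top" or "wrist"; returns a dict with "frame" (420x560x3 uint8, red, green, blue), "fx", "fy", "cx", "cy" (pixels), "k1" (the pictures are not rectified: a ray, as slopes to the right and down, at radius r is drawn at 1 + k1 r^2 times it, then the intrinsics apply), "position" and "attitude" of the camera in the world. Camera axes: x right, y down, z forward; pixel columns grow to the right and rows downward; lengths in m; the calibration is good to about 2 mm. A picture is of the moment at which its call begins. There is no depth.
- close_job(): hands the job in; it is judged then, once.
Trained networks look in the newest picture that a camera, given by its name, has taken for a name from the list of things; names that differ only in an ending like _2 or _b are one class to them, and where a whole thing is asked for, a point or a joint stands for the part that bears it (a point fixed in the world has none). Each returns a list of dicts, best first, with "score" (0 to 1); they miss things now and then, are a little off and sometimes report something else, mostly with a low value. They report only what shows in the picture. A call takes as long as a camera call. They do not tell look-alikes from the thing itself.
- spot_in(camera, thing): "position" ([x, y, z] in m, in world coordinates, good to about 4 mm: the middle of the surface that is visible of it).
- spot_point(camera, thing): "position" ([x, y, z] in m, in world coordinates, good to about 4 mm: a listed point, or the origin of a listed thing).
The state is a dict: "clock": time; "joint_pos": joint angles; "qvel": joint speeds; "tau": joint torques, N m; "tool_pos": TCP position; "orientation": TCP orientation; "force": force on the tool from outside, world axes, zero at the start; "moment": the same for the moment, N m; "opening": finger opening in m; "gripper_force": force on a finger pad.
Only numpy, scipy, OpenCV 4.12 (cv2) and the standard library are available. Lean on these libraries where they do the work, as an engineer would, in place of code of your own. Each camera call takes 0.05 s, during which the arm holds its last target. There are 200 camera calls.

### The job

Check the length of the tall crimp die before it goes into the rack: stand it in the bench caliper with the long side of its base along the jaws' travel and slide the jaw shut until it bears firmly on the die from end to end, then open the jaw again, take the die out and leave the jaw open. Press the tall die and every short die on the bench down into a pocket of the rack, one to a pocket with the base between the two spring clips, until both clips snap over its base and it stands fully home.

Things in the scene. Friction and masses are not known exactly. Their poses are not given: they have to be found in the camera images.
- die_tall_mid (a point): The tall crimp die, 69 mm high, 0.32 kg, upright. Dark base 32 (x) by 56 (y) by 14 mm high; body 24 x 40 mm up to 41 mm; head 28 (x) by 20 (y) mm from 41 to 53 mm (grip it across the 28 mm); collar 25 mm across to 57 mm; shank 14 mm across on top. The point is on its vertical axis at half height, 34.5 mm above its underside; axes as named, z up; a half turn about z is alike.
- die_short_0_mid (a point): A short crimp die (two or three are there; None: absent), 57 mm high, 0.32 kg, upright. Dark base 32 (x) by 56 (y) by 14 mm high; body 24 x 40 mm up to 32 mm; head 28 (x) by 20 (y) mm from 32 to 41 mm (grip it across the 28 mm); collar 25 mm across to 45 mm; shank 14 mm across on top. The point is on its vertical axis at half height, 28.5 mm above its underside; axes as named, z up; a half turn about z is alike.
- die_short_1_mid (a point): A short crimp die (two or three are there; None: absent), 57 mm high, 0.32 kg, upright. Dark base 32 (x) by 56 (y) by 14 mm high; body 24 x 40 mm up to 32 mm; head 28 (x) by 20 (y) mm from 32 to 41 mm (grip it across the 28 mm); collar 25 mm across to 45 mm; shank 14 mm across on top. The point is on its vertical axis at half height, 28.5 mm above its underside; axes as named, z up; a half turn about z is alike.
- die_short_2_mid (a point): A short crimp die (two or three are there; None: absent), 57 mm high, 0.32 kg, upright. Dark base 32 (x) by 56 (y) by 14 mm high; body 24 x 40 mm up to 32 mm; head 28 (x) by 20 (y) mm from 32 to 41 mm (grip it across the 28 mm); collar 25 mm across to 45 mm; shank 14 mm across on top. The point is on its vertical axis at half height, 28.5 mm above its underside; axes as named, z up; a half turn about z is alike.
- die_rack: The die rack, a fixed aluminium plate 96 (x) by 290 (y) by 14 mm with four like pockets in a row along y, 70 mm apart, all empty at the start. Origin: centre of its underside, on the bench. Low dark ribs and lugs, 8 mm high, leave 2.5 mm play round a die's base. At both x ends of each pocket stands a sprung steel clip.
- pocket_0 (a point): Centre of the floor of the -y end pocket, on the plate's top, 14 mm above the bench; x along the pocket (the die's 56 mm length goes along x, either way round), y along the row, z up. Clips are 33 mm high above the floor; their sloping faces, about 67 mm apart at the top, lead down to noses 18 mm above the floor and 51 mm apart.
- pocket_1 (a point): Centre of the floor of the second (from -y) pocket, on the plate's top, 14 mm above the bench; x along the pocket (the die's 56 mm length goes along x, either way round), y along the row, z up. Set on the slopes and let go, a die centres itself and hangs with its underside 20 to 24 mm above the floor.
- pocket_2 (a point): Centre of the floor of the third (from -y) pocket, on the plate's top, 14 mm above the bench; x along the pocket (the die's 56 mm length goes along x, either way round), y along the row, z up. A straight level push down of about 8 to 20 N spreads the clips; the noses then snap over the top of the base, which stands on the floor.
- pocket_3 (a point): Centre of the floor of the +y end pocket, on the plate's top, 14 mm above the bench; x along the pocket (the die's 56 mm length goes along x, either way round), y along the row, z up. 
- caliper_base: Bench caliper: a fixed dark plate 170 (x) by 84 (y) by 10 mm. Origin: centre of its underside, on the bench; x runs from the fixed jaw to the sliding jaw, y across to the steel beam (20 mm above the bench; sliding head on it 27 mm), z up. Both jaws are 44 mm wide, 40 mm high above the bench, and touch the ends of a die's base.
- caliper_seat (a point): Point on the caliper plate's top, 10 mm above the bench, on the line of the jaws, 34 mm from the fixed jaw's face: a die centred here with its 56 mm length along x stands 6 mm clear of that jaw. Axes as caliper_base.
- caliper_fin (a point): Gripping point of the sliding jaw's upright fin, 55 mm above the bench, 26 mm behind the jaw's face (at larger x). The fin is 12 mm thick along y, 26 mm long along x and stands 28 to 70 mm above the bench. Axes as caliper_base. It slides along x with about 2 N of friction and stays where left.
- caliper_jaw (a joint): Gap between the caliper's two jaw faces in m, 0 to 0.10; starts at 0.078 to 0.098. Shut on the ends of a die's base it reads 0.056.
Not all that is in view belongs to the job. Leave any turquoise look-alike of the part that bears die_tall_mid alone.

How it is judged:
By the outcome, as a careful person would: the job done as asked, in the order asked, and still so for the second after the job is handed in, with the robot touching nothing.
Of die_short_0, die_short_1, die_short_2 only 2 to 3 are there at a start; the rules pass over those that are not, and their reading is None.
At some moment in a run one of die_tall, die_short_0, die_short_1, die_short_2 may be knocked a few centimetres aside while the robot is not near it.
It also fails if it takes over 208 s, if anything falls off the work surface, if the arm or the gripper's body presses on something with over 40 N, if the wrist force passes 120 N, or if a joint passes its speed limit or range.

## Working session

There is one attempt and no reset: what is moved stays moved. The work goes in short steps, Python scripts to look and compute and a tool call to move; the robot and the scene stay as the last step left them, time stands still between calls to the robot, and variables do not carry over. Pictures are saved under pics/ and viewed, at most 14 in all, crops included, and the job is handed in when it is done.

Besides the shell and the picture viewer there is one more tool, called after "Call:" as a command line: name --pt "numbers of a row" for each row, then --argument value for the rest. play_rows: Moves the arm, as the interface text tells. Its arguments: {"type":"object","properties":{"plan":{"type":"array","items":{"type":"array","items":{"type":"number"}}},"grip":{"type":"number"}},"required":["plan"]}

```bash
mkdir -p pics; ls; cat > h.py <<'E'
import numpy as np,cv2
from plant import *
def spots(cam,things,f=spot_point):
    for t in things:
        r=f(cam,t)
        print(cam,t,[(np.round(d["position"],4).tolist(),round(d["score"],2)) for d in r if d["score"]>0.2])
def save(s,n): cv2.imwrite("pics/"+n,s["frame"][:,:,::-1])
def proj(s,p):
    import scipy.spatial.transform as T
    a=np.array(s["attitude"]);R=a if a.shape==(3,3) else T.Rotation.from_euler("xyz",a,degrees=True).as_matrix()
    c=R.T@(np.array(p)-s["position"]);u=c[:2]/c[2];k=1+s["k1"]*(u@u)
    return np.round([s["fx"]*u[0]*k+s["cx"],s["fy"]*u[1]*k+s["cy"]],0).tolist()
E
python3 - <<'E'
from h import *
print(get_obs())
T=["die_tall_mid","die_short_0_mid","die_rack","pocket_0","caliper_base","caliper_seat","caliper_fin"]
for c in ["scene","top"]:
    s=snapshot(c);save(s,c+"0.png");print({k:s[k] for k in s if k!="frame"})
    spots(c,T)
E
```

```text
pics
{'clock': 0.0, 'joint_pos': array([ 8.86411171e+01,  2.05911167e+01,  6.34393394e-01, -2.30654524e-02,
       -7.01360489e+01, -1.65094604e+01]), 'qvel': array([-0.02928352,  0.08098446, -0.08559629, -0.00484884, -0.03846677,
       -0.04310043]), 'tau': array([-3.94483031e-04, -5.82716274e+01,  2.93054366e+01,  6.99729323e+00,
        7.06183855e-03, -1.61405947e-04]), 'tool_pos': array([0.20694728, 0.64200692, 0.2446217 ]), 'orientation': array([ 1.79904890e+02, -5.57726387e-03, -1.78761935e+01]), 'force': array([ 0.51262925, -0.32506439, -0.1888133 ]), 'moment': array([-0.02705938, -0.02361109,  0.00753358]), 'gripper_force': 0.0, 'opening': 0.0876884864769049}
{'fx': 474.68286068420554, 'fy': 474.68286068420554, 'cx': 284.4244422717742, 'cy': 206.014173575482, 'k1': -0.02783221446015708, 'position': array([ 0.14423136, -0.39206556,  0.64490996]), 'attitude': array([-130.02494322,   -0.57445105,  -32.75415102])}
scene die_tall_mid [([0.5249, 0.0148, 0.0338], 0.84), ([0.4901, 0.1541, 0.0307], 0.72), ([0.3923, 0.193, 0.0368], 0.66)]
scene die_short_0_mid [([0.4087, 0.3606, 0.02
[... 545 characters left out ...]
1': -0.1387958349139926, 'position': array([0.32006695, 0.21737917, 1.13142921]), 'attitude': array([-168.38525065,    0.26320627,  -87.13221772])}
top die_tall_mid [([0.4901, 0.1534, 0.0364], 0.92), ([0.5243, 0.0181, 0.031], 0.87), ([0.3974, 0.1919, 0.0348], 0.62)]
top die_short_0_mid [([0.411, 0.3689, 0.031], 0.66)]
top die_rack [([0.643, 0.1352, 0.0027], 0.84)]
top pocket_0 [([0.6522, 0.2444, 0.0104], 0.8), ([0.6474, 0.1021, 0.015], 0.79), ([0.6425, 0.0286, 0.0126], 0.72), ([0.647, 0.1704, 0.0136], 0.64)]
top caliper_base [([0.5199, 0.4103, 0.0015], 0.73)]
top caliper_seat [([0.5153, 0.384, 0.0071], 0.84), ([0.6528, 0.242, 0.0142], 0.42)]
top caliper_fin [([0.5299, 0.4674, 0.0539], 0.78)]
```

View pics/scene0.png

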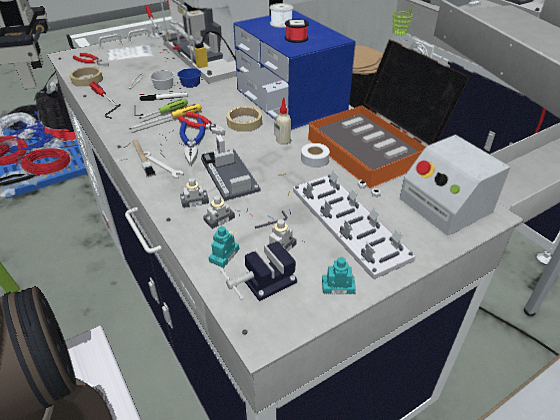

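View pics/top0.png

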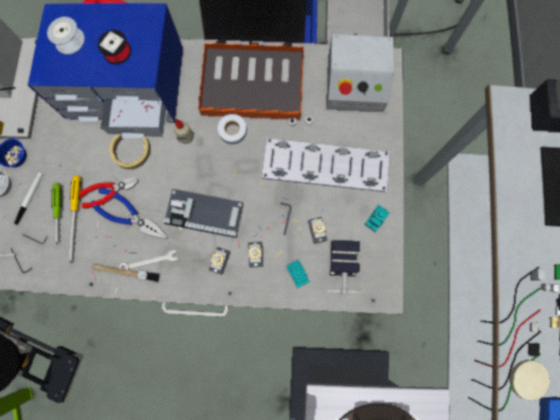

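The scene picture shows grey dies at about (193,192), (217,209) and (281,234), and turquoise look-alikes at (222,246) and (340,275). The candidate for the tall die is (281,234), because it's grey and reported as tall. I'll confirm with an enlarged crop.

```bash
python3 - <<'E'
from h import *
s=snapshot("scene")
for p in [[.5249,.0148,.034],[.4901,.154,.034],[.395,.193,.034],[.41,.365,.028],[.4287,.284,.028],[.653,.244,.014],[.64,.03,.014]]: print(p,proj(s,p))
c=s["frame"][140:300,165:365,::-1];cv2.imwrite("pics/crop0.png",cv2.resize(c,(750,600),interpolation=2))
E
```

```text
[0.5249, 0.0148, 0.034] [339.0, 274.0]
[0.4901, 0.154, 0.034] [279.0, 234.0]
[0.395, 0.193, 0.034] [224.0, 240.0]
[0.41, 0.365, 0.028] [193.0, 191.0]
[0.4287, 0.284, 0.028] [218.0, 209.0]
[0.653, 0.244, 0.014] [320.0, 189.0]
[0.64, 0.03, 0.014] [382.0, 251.0]
```

View pics/crop0.png

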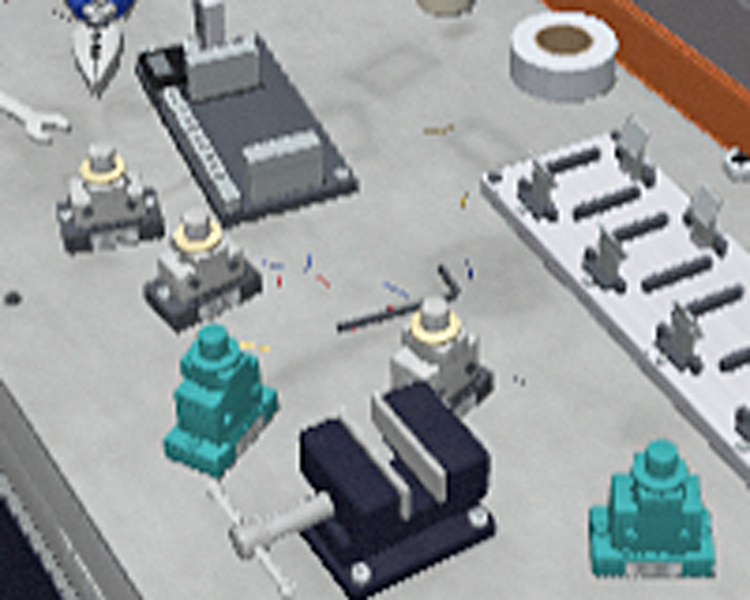

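Grey dies show at crop (435,350), which is the tall one (taller, behind the vise), and at (105,200) and (200,260), which are the short ones. The turquoise pieces at (220,400) and (655,510) are decoys. I'll move above the tall die.

Call:
play_rows --pt "2.76 2.41 0 0 0 0" --pt "2.76 2.41 0 0 0 0" --pt "2.76 2.41 0 0 0 0" --pt "2.76 2.41 0 0 0 0" --pt "2.76 2.41 0 0 0 0" --pt "2.76 2.41 0 0 0 0" --pt "2.76 2.41 0 0 0 0" --pt "2.76 2.41 0 0 0 0" --pt "2.76 2.41 0 0 0 0" --pt "2.76 2.41 0 0 0 0" --pt "2.76 2.41 0 0 0 0" --pt "2.76 2.41 0 0 0 0" --pt "2.76 2.41 0 0 0 0" --pt "2.76 2.41 0 0 0 0" --pt "2.76 2.41 0 0 0 0" --pt "0 0 0 0 0 -6" --pt "0 0 0 0 0 -6" --pt "0 0 0 0 0 -6" --pt "0 0 0 0 0 0" --pt "0 0 0 0 0 0" --grip 8.7

```text
clock: 2.52
tool_pos: [0.4903, 0.1713, 0.2457]
orientation: [-180.0, -0.0, -0.1]
force: [-1.2, -0.6, -0.4]
opening: 0.087
gripper_force: 0.0
```

```bash
python3 - <<'E'
from h import *
s=snapshot("wrist");save(s,"w1.png");print({k:s[k] for k in s if k!="frame"})
spots("wrist",["die_tall_mid","die_short_0_mid","pocket_0","caliper_fin","caliper_seat","die_rack"])
o=get_obs();print(o["clock"],o["tool_pos"],o["orientation"],o["joint_pos"])
E
```

```text
{'fx': 304.36177104382665, 'fy': 304.36177104382665, 'cx': 277.40153476879374, 'cy': 209.89390970514418, 'k1': -0.027066610752899786, 'position': array([0.55850763, 0.17105812, 0.38450506]), 'attitude': array([ 1.65671881e+02, -3.36254843e-02, -9.00791543e+01])}
wrist die_tall_mid [([0.5252, 0.0124, 0.033], 0.9), ([0.3882, 0.191, 0.0339], 0.87), ([0.6514, 0.2411, 0.0145], 0.7), ([0.4943, 0.1471, 0.0349], 0.55)]
wrist die_short_0_mid [([0.4111, 0.3665, 0.0267], 0.98)]
wrist pocket_0 [([0.6425, 0.1018, 0.0173], 0.8), ([0.6467, 0.1716, 0.0149], 0.67), ([0.6383, 0.0334, 0.0157], 0.63), ([0.6468, 0.1339, 0.0004], 0.63), ([0.6556, 0.2434, 0.0142], 0.59)]
wrist caliper_fin [([0.5272, 0.4624, 0.0563], 0.84)]
wrist caliper_seat [([0.5174, 0.3783, 0.0131], 0.7)]
wrist die_rack [([0.6479, 0.136, 0.0023], 0.57)]
2.8667 [0.49014704 0.17153594 0.24559355] [-1.79998066e+02 -2.30118086e-03  1.07628140e-01] [ 4.09637469e+01  5.80946647e+00 -1.87481317e+01  4.64788726e-05
 -6.54393959e+01  4.91438619e+01]
```

View pics/w1.png

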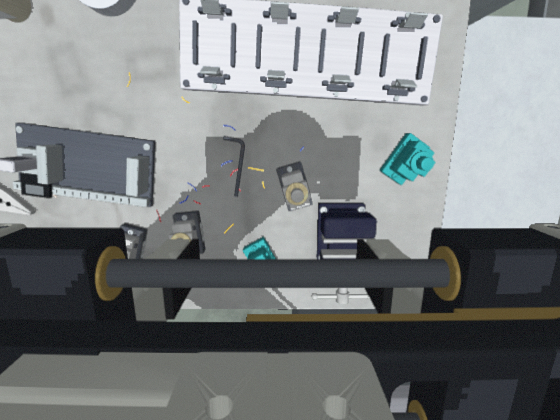

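The wrist view shows the rack at the top (pockets near (214,50), (278,50), (341,55), (404,60)). The tall die is at (295,190), just beside the vise at (345,220). The short dies sit at (185,230) and (130,240). I'll measure the rings and the bases.

```bash
cat >> h.py <<'E'
from scipy.spatial.transform import Rotation as Ro
def back(s,uv,z):
    uv=np.atleast_2d(np.array(uv,float))
    K=np.array([[s["fx"],0,s["cx"]],[0,s["fy"],s["cy"]],[0,0,1]])
    d=cv2.undistortPoints(uv[:,None],K,np.array([s["k1"],0,0,0.]))[:,0]
    R=Ro.from_euler("xyz",s["attitude"],degrees=True).as_matrix()
    r=np.c_[d,np.ones(len(d))]@R.T; C=np.array(s["position"])
    return C+r*((z-C[2])/r[:,2])[:,None]
def ring(s,p,zr,rad=28):
    """gold ring near world point p -> world centre at height zr"""
    u,v=map(int,proj(s,[p[0],p[1],zr])); f=s["frame"]; y0,x0=max(v-rad,0),max(u-rad,0)
    w=f[y0:v+rad,x0:u+rad].astype(int); m=((w[...,0]-w[...,2]>35)&(w[...,0]>110)).astype(np.uint8)
    n,l,st,c=cv2.connectedComponentsWithStats(m)
    if n<2: return None
    k=1+np.argmax(st[1:,4]); pts=np.argwhere(l==k)[:,::-1]+[x0,y0]
    (cx,cy),r=cv2.minEnclosingCircle(pts.astype(np.float32))
    W=back(s,pts,zr)[:,:2].astype(np.float32); (a,b),R=cv2.minEnclosingCircle(W)
    return np.round([a,b],4).tolist(),round(R*2000,1),int(st[k,4]),(round(cx),round(cy))
def base(s,p,z=14e-3,rad=.045,th=75,zs=None):
    """dark base near p: min-area rect on plane z"""
    f=s["frame"];h,w=f.shape[:2];g=f.max(2)
    vv,uu=np.nonzero(g<th);W=back(s,np.c_[uu,vv],z)[:,:2]
    k=np.hypot(*(W-np.array(p[:2])).T)<rad; 
    if k.sum()<20:return None
    m=np.zeros((h,w),np.uint8);m[vv[k],uu[k]]=1
    n,l,st,c=cv2.connectedComponentsWithStats(m);j=1+np.argmax(st[1:,4])
    P=np.argwhere(l==j)[:,::-1]
    (cx,cy),(a,b),an=cv2.minAreaRect(back(s,P,z)[:,:2].astype(np.float32))
    if a<b:a,b,an=b,a,an+90
    return (round(cx,4),round(cy,4)),(round(a*1e3),round(b*1e3)),round((an+90)%180-90,1),int(st[j,4])
def to(p,yaw):
    """shift cm in present tool axes, then turn about tool z"""
    o=get_obs();R=Ro.from_euler("xyz",o["orientation"],degrees=True).as_matrix()
    t=o["tool_pos"];print("t",round(o["clock"],1),"at",np.round(t,4),np.round(o["orientation"],1),"shift cm",np.round(R.T@(np.array(p)-t)*100,2),"turn z",round((o["orientation"][2]-yaw+90)%180-90,1))
E
python3 - <<'E'
from h import *
s=snapshot("wrist");t=snapshot("top")
for n,p,z in [("tall",(.491,.153),.057),("s1",(.411,.366),.045),("s2",(.4287,.284),.045)]:
  for c in (s,t): print(n,ring(c,p,z),[base(c,p,th=q) for q in (65,80,95)])
print(back(s,[[318,203],[375,203],[320,215],[372,212]],.06),back(s,[[318,203],[375,203]],.0))
to((.49,.153,.1),12)
cv2.imwrite("pics/crop1.png",cv2.resize(s["frame"][120:260,220:400,::-1],(771,600),interpolation=2))
E
```

```text
tall ([0.4934, 0.1503], 23.9, 178, (296, 193)) [((0.4704, 0.1182), (11, 5), -43.1, 18), ((0.5097, 0.1549), (31, 23), -72.8, 199), ((0.509, 0.1548), (32, 26), -71.5, 270)]
tall ([0.4911, 0.1516], 24.3, 50, (318, 227)) [((0.5239, 0.1501), (55, 19), -79.0, 124), ((0.5173, 0.163), (82, 31), -72.3, 286), ((0.5079, 0.1619), (79, 52), -47.5, 380)]
s1 ([0.397, 0.3888], 46.8, 114, (100, 268)) [((0.4171, 0.3676), (87, 58), -89.6, 1075), ((0.4054, 0.3683), (83, 80), -78.5, 1904), ((0.4062, 0.3697), (83, 80), 18.9, 2258)]
s1 ([0.4721, 0.3573], 2.4, 2, (224, 232)) [None, None, ((0.4215, 0.3356), (55, 24), 17.9, 162)]
s2 ([0.4379, 0.2862], 19.4, 65, (180, 238)) [((0.4243, 0.2862), (74, 59), 4.3, 669), ((0.4218, 0.2907), (80, 60), 15.3, 1012), ((0.4221, 0.2905), (80, 60), 14.6, 1118)]
s2 ([0.4288, 0.2365], 18.6, 23, (278, 254)) [((0.4073, 0.2914), (55, 18), 23.3, 135), ((0.4106, 0.3025), (78, 31), 43.8, 303), ((0.4103, 0.3032), (79, 37), 50.0, 436)]
[[0.4833654  0.12674598 0.06      ]
 [0.48346612 0.06410266 0.06      ]
 [0.46975502 0.1240626  0.06      ]
 [0.47325392 0.06661065 0.06      ]] [[0.46948184 0.11846479 0.        ]
 [0.46960119 0.04423526 0.        ]]
t 3.0 at [0.4902 0.1715 0.2456] [ 1.8e+02 -0.0e+00  1.0e-01] shift cm [-0.02  1.85 14.56] turn z -11.9
```

View pics/crop1.png

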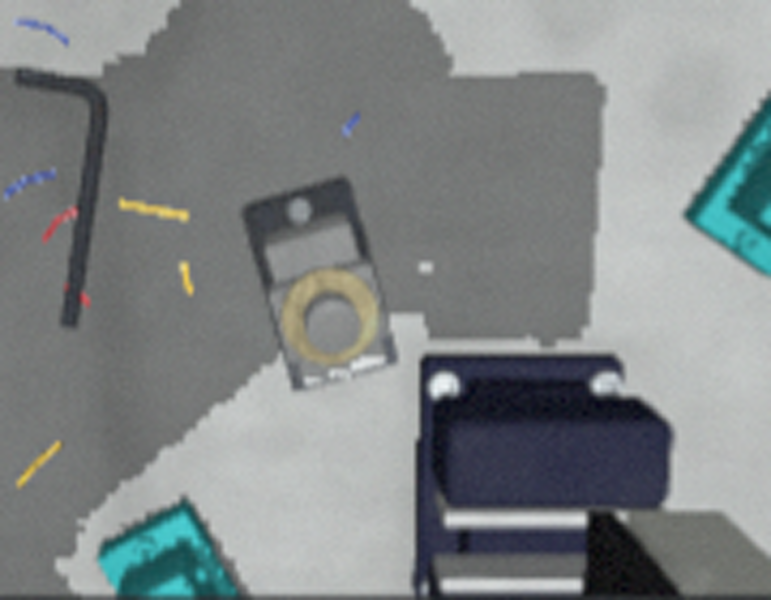

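The crop shows the tall die's ring at about (330,315) and its long axis turned by about 15°. The vise's nearest corner is clear of a 5 cm finger opening.

Call:
play_rows --pt "0.08 0.7 0 0 0 0" --pt "0.08 0.7 0 0 0 0" --pt "0.08 0.7 0 0 0 0" --pt "0 0 0 0 0 -5" --pt "0 0 0 0 0 -5" --pt "0 0 0 0 0 -5" --pt "0 0 2.5 0 0 0" --pt "0 0 2.5 0 0 0" --pt "0 0 2.5 0 0 0" --pt "0 0 2.5 0 0 0" --pt "0 0 2.5 0 0 0" --pt "0 0 2 0 0 0" --pt "0 0 1.5 0 0 0" --pt "0 0 1.5 0 0 0" --pt "0 0 1.2 0 0 0" --pt "0 0 1.2 0 0 0" --pt "0 0 0 0 0 0" --grip 5

```text
clock: 4.38
tool_pos: [0.4916, 0.1488, 0.0445]
orientation: [179.9, 0.2, 15.1]
force: [-0.3, -1.3, -0.4]
opening: 0.0497
gripper_force: 0.0
```

```bash
python3 - <<'E'
from h import *
s=snapshot("wrist");cv2.imwrite("pics/crop2.png",s["frame"][:,:,::-1])
to((.4925,.1505,.047),15)
spots("wrist",["pocket_0","die_tall_mid"])
E
```

```text
t 4.4 at [0.4921 0.1493 0.0457] [1.799e+02 1.000e-01 1.510e+01] shift cm [ 0.07 -0.11 -0.13] turn z 0.1
wrist pocket_0 []
wrist die_tall_mid [([0.5245, 0.0138, 0.0317], 0.87), ([0.4904, 0.1498, 0.0352], 0.78)]
```

View pics/crop2.png

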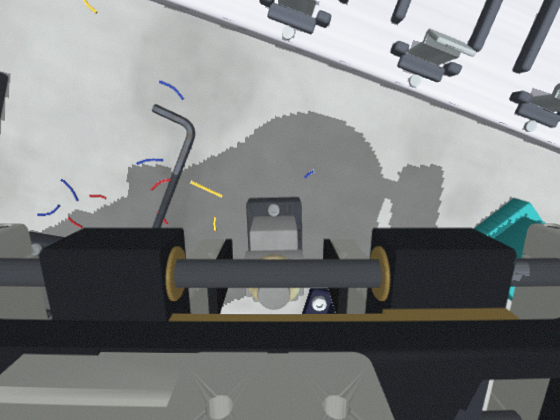

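The die sits centred between the fingers at (274,270), and its base is aligned with the image vertical. Next I close and lift.

Call:
play_rows --pt "0 0 0 0 0 0" --pt "0 0 0 0 0 0" --pt "0 0 0 0 0 0" --pt "0 0 0 0 0 0" --pt "0 0 0 0 0 0" --pt "0 0 0 0 0 0" --pt "0 0 0 0 0 0" --pt "0 0 -0.5 0 0 0" --pt "0 0 -1.5 0 0 0" --pt "0 0 -2 0 0 0" --pt "0 0 -2 0 0 0" --pt "0 0 -2 0 0 0" --pt "0 0 -2 0 0 0" --pt "0 0 -2 0 0 0" --pt "0 0 -2 0 0 0" --pt "0 0 -2 0 0 0" --pt "0 0 0 0 0 0" --grip 2

```text
clock: 5.95
tool_pos: [0.494, 0.151, 0.2102]
orientation: [-179.9, -0.3, 15.2]
force: [1.1, 1.0, -2.8]
opening: 0.0279
gripper_force: 29.9
```

```bash
python3 - <<'E'
from h import *
o=get_obs();print(o["opening"],o["gripper_force"],o["force"])
to((.511,.376,.2),0)
for c in ["top","scene"]:
    s=snapshot(c); spots(c,["caliper_seat","caliper_fin","caliper_base","die_short_0_mid"])
    u=[int(x) for x in proj(s,[.52,.42,.03])]
    if c=="top": cv2.imwrite("pics/cal.png",cv2.resize(s["frame"][u[1]-45:u[1]+75,u[0]-60:u[0]+100,::-1],(800,600),interpolation=2)); print(u)
E
```

```text
0.02789185563573081 29.938880503177643 [ 1.08170118  0.95512214 -2.84055125]
t 6.0 at [0.494  0.151  0.2102] [-179.9   -0.3   15.2] shift cm [  7.52 -21.27   1.08] turn z 15.2
top caliper_seat []
top caliper_fin [([0.5316, 0.461, 0.0546], 0.69)]
top caliper_base [([0.5197, 0.4089, 0.0002], 0.92)]
top die_short_0_mid []
[199, 210]
scene caliper_seat [([0.5133, 0.3762, 0.0136], 0.9)]
scene caliper_fin [([0.522, 0.4636, 0.0556], 0.74)]
scene caliper_base [([0.5217, 0.4106, -0.001], 0.91)]
scene die_short_0_mid [([0.4064, 0.3591, 0.0258], 0.89)]
```

View pics/cal.png

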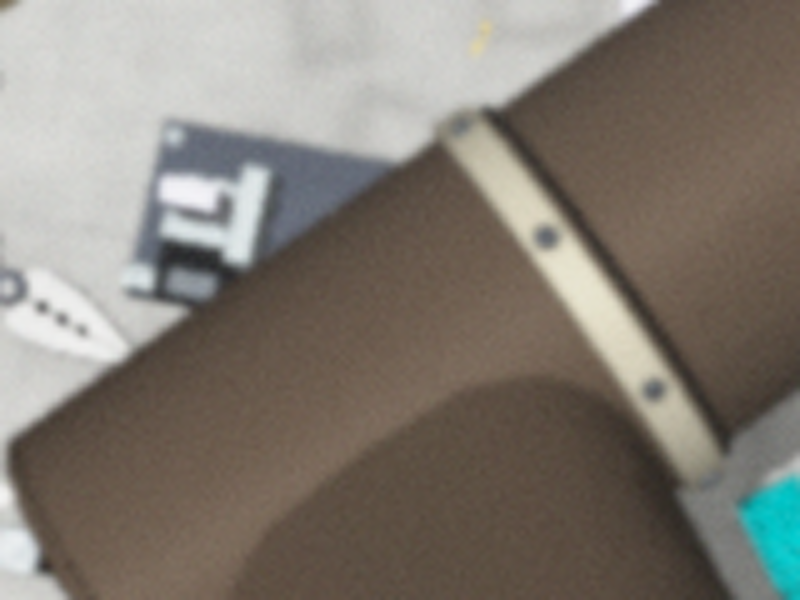

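Call:
play_rows --pt "1.1 -3.04 0 0 0 0" --pt "1.1 -3.04 0 0 0 0" --pt "1.1 -3.04 0 0 0 0" --pt "1.1 -3.04 0 0 0 0" --pt "1.1 -3.04 0 0 0 0" --pt "1.1 -3.04 0 0 0 0" --pt "1.1 -3.04 0 0 0 0" --pt "0 0 0 0 0 -6.6" --pt "0 0 0 0 0 -6.6" --pt "0 0 0 0 0 -6.6" --pt "0 0 0 0 0 -6.6" --pt "0 0 0 0 0 -6.6" --pt "0 0 0 0 0 -6.6" --pt "0 0 0 0 0 -6.6" --pt "0 0 0 0 0 -6.6" --pt "0 0 0 0 0 -6.6" --pt "0 0 0 0 0 -6.6" --pt "0 0 0 0 0 0" --pt "0 0 0 0 0 0" --pt "0 0 0 0 0 0"

```text
clock: 8.12
tool_pos: [0.5114, 0.3758, 0.2063]
orientation: [-180.0, 0.0, 80.9]
force: [0.5, 0.4, -3.1]
opening: 0.0276
gripper_force: 29.9
```

```bash
python3 - <<'E'
from h import *
o=get_obs();print(o["opening"],o["gripper_force"],o["joint_pos"])
to((.513,.377,.1),81)
s=snapshot("wrist"); spots("wrist",["caliper_seat","caliper_fin","caliper_base","die_tall_mid","die_short_0_mid"])
save(s,"w3.png")
E
```

```text
0.02761804907249491 29.938135743141174 [ 5.39029401e+01  1.83236858e+01 -7.86370645e+00 -2.54767381e-03
 -6.38396109e+01  1.17014534e+02]
t 8.1 at [0.5114 0.3758 0.2063] [-180.     0.    80.9] shift cm [ 0.14  0.14 10.63] turn z -0.1
wrist caliper_seat [([0.515, 0.3802, 0.0114], 0.81)]
wrist caliper_fin [([0.525, 0.4625, 0.0553], 0.89)]
wrist caliper_base [([0.5213, 0.411, 0.0004], 0.82)]
wrist die_tall_mid [([0.5112, 0.3682, 0.1951], 0.55)]
wrist die_short_0_mid [([0.4101, 0.3659, 0.0299], 0.68)]
```

View pics/w3.png

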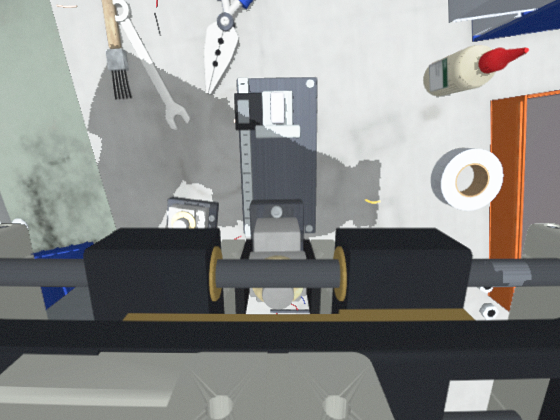

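```bash
python3 - <<'E'
from h import *
s=snapshot("wrist")
a=np.deg2rad(80.9);ex=np.array([np.cos(a),np.sin(a)]);ey=np.array([-ex[1],ex[0]]);o=np.array([.513,.377])
for n,uv,z in [("farL",(237,78),.01),("farR",(317,78),.01),("nearR",(317,235),.01),("fin tl",(270,91),.07),("fin tr",(293,91),.07),("fin br",(293,124),.07),("jaw l",(257,125),.04),("jaw r",(301,125),.04),("jawface r",(301,137),.04),("jawface l",(257,137),.04)]:
    p=back(s,[uv],z)[0,:2]; print(n,np.round(p,4),"local",np.round([(p-o)@ex,(p-o)@ey],4))
cv2.imwrite("pics/cal2.png",cv2.resize(s["frame"][65:245,200:340,::-1],(467,600),interpolation=2))
E
```

```text
farL [0.4911 0.5011] local [0.1191 0.0412]
farR [0.5724 0.4883] local [ 0.1193 -0.0411]
nearR [0.5512 0.3193] local [-0.0509 -0.0469]
fin tl [0.5228 0.4758] local [0.0991 0.006 ]
fin tr [0.5421 0.4728] local [ 0.0992 -0.0136]
fin br [0.5382 0.4458] local [ 0.072 -0.014]
jaw l [0.5053 0.4508] local [0.0717 0.0193]
jaw r [0.5474 0.4442] local [ 0.0718 -0.0233]
jawface r [0.5458 0.433 ] local [ 0.0604 -0.0235]
jawface l [0.5033 0.4396] local [0.0603 0.0195]
```

View pics/cal2.png

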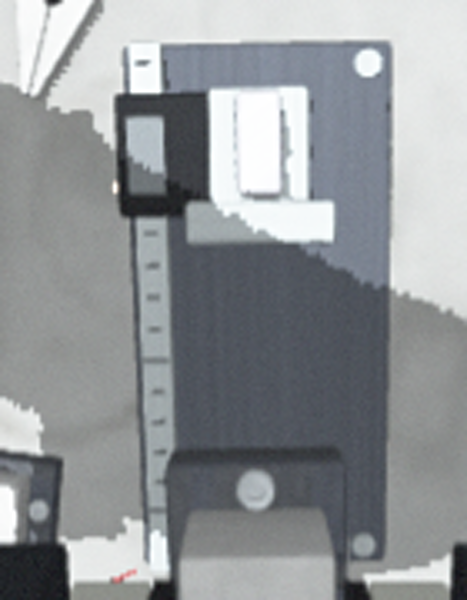

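The crop shows the sliding jaw open, with its strip at rows 202–243 and the fin at (259,143). The space between the jaws is clear, and the gap is about 92 mm.

Call:
play_rows --pt "0.6 0.15 0 0 0 -1" --pt "0.57 0.15 0 0 0 0" --pt "0 0 2 0 0 0" --pt "0 0 2 0 0 0" --pt "0 0 2 0 0 0" --pt "0 0 2 0 0 0" --pt "0 0 2 0 0 0" --pt "0 0 1.5 0 0 0" --pt "0 0 1 0 0 0" --pt "0 0 1 0 0 0" --pt "0 0 0.5 0 0 0" --pt "0 0 0.4 0 0 0" --pt "0 0 0 0 0 0" --pt "0 0 0 0 0 0" --pt "0 0 0 0 0 0"

```text
clock: 9.72
tool_pos: [0.5165, 0.3874, 0.0634]
orientation: [180.0, -0.1, 82.1]
force: [-0.7, -0.6, -4.1]
opening: 0.0276
gripper_force: 29.9
```

```bash
python3 - <<'E'
from h import *
o=get_obs();print(o["opening"],o["gripper_force"],o["force"])
to((.5161,.3867,.057),81.8)
E
```

```text
0.027644042499022848 29.93808388710022 [-0.73594147 -0.64706585 -4.06790025]
t 9.7 at [0.5165 0.3874 0.0634] [ 1.80e+02 -1.00e-01  8.21e+01] shift cm [-0.08 -0.03  0.64] turn z 0.3
```

Call:
play_rows --pt "0 0 0.2 0 0 0" --pt "0 0 0.2 0 0 0" --pt "0 0 0.15 0 0 0" --pt "0 0 0.1 0 0 0" --pt "0 0 0.1 0 0 0" --pt "0 0 0 0 0 0" --pt "0 0 0 0 0 0" --pt "0 0 0 0 0 0"

```text
clock: 10.38
tool_pos: [0.5162, 0.3871, 0.057]
orientation: [180.0, -0.0, 82.2]
force: [-4.6, -3.5, 10.8]
opening: 0.028
gripper_force: 29.9
```

Call:
play_rows --pt "0 0 0 0 0 0" --pt "0 0 0 0 0 0" --pt "0 0 0 0 0 0" --pt "0 0 0 0 0 0" --pt "0 0 0 0 0 0" --pt "0 0 -0.7 0 0 0" --pt "0 0 -1.6 0 0 0" --pt "0 0 -1.6 0 0 0" --pt "0 0 -1.6 0 0 0" --pt "1.25 0 0 0 0 0" --pt "1.25 0 0 0 0 0" --pt "1.25 0 0 0 0 0" --pt "1.25 0 0 0 0 0" --pt "1.25 0 0 0 0 0" --pt "1.25 0 0 0 0 0" --pt "0 0 0 0 0 0" --pt "0 0 0 0 0 0" --grip 4.6

```text
clock: 11.8
tool_pos: [0.5261, 0.4622, 0.109]
orientation: [-180.0, 0.1, 82.2]
force: [0.8, -0.3, -0.9]
opening: 0.0458
gripper_force: 0.0
```

```bash
python3 - <<'E'
from h import *
s=snapshot("wrist");save(s,"w4.png")
spots("wrist",["caliper_fin"])
for c in ["scene","top"]: snapshot(c);spots(c,["caliper_fin","die_tall_mid"])
to((.527,.4618,.055),82)
E
```

```text
wrist caliper_fin [([0.5248, 0.4612, 0.0602], 0.67)]
scene caliper_fin [([0.5257, 0.4636, 0.0562], 0.76), ([0.4296, 0.2839, 0.0274], 0.48)]
scene die_tall_mid [([0.5239, 0.0131, 0.0353], 0.97), ([0.3926, 0.1877, 0.0342], 0.83), ([0.5183, 0.3862, 0.0433], 0.77)]
top caliper_fin [([0.5295, 0.4634, 0.0502], 0.63), ([0.4289, 0.2836, 0.0279], 0.4)]
top die_tall_mid [([0.5229, 0.0163, 0.0295], 0.79), ([0.3948, 0.1933, 0.0355], 0.7)]
t 12.2 at [0.5265 0.461  0.1103] [180.   -0.   82.1] shift cm [0.08 0.04 5.53] turn z 0.1
```

View pics/w4.png

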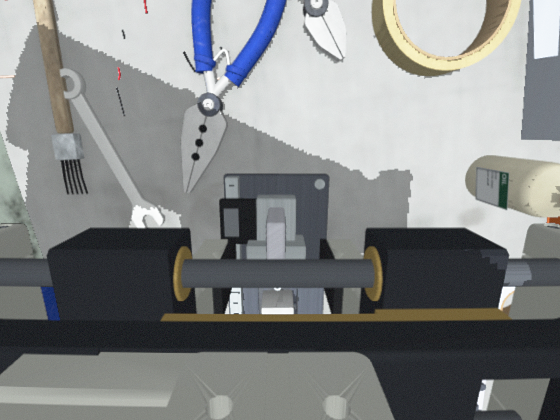

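The fin sits centred between the fingers at (276,230). I descend and grip it.

Call:
play_rows --pt "0 0 1.3 0 0 0" --pt "0 0 1.3 0 0 0" --pt "0 0 1.3 0 0 0" --pt "0 0 1 0 0 0" --pt "0 0 0.5 0 0 0" --pt "0 0 0 0 0 0" --pt "0 0 0 0 0 0"

```text
clock: 12.78
tool_pos: [0.5264, 0.4612, 0.0555]
orientation: [-180.0, 0.1, 82.1]
force: [0.4, -0.8, 1.2]
opening: 0.0462
gripper_force: 0.0
```

Call:
play_rows --pt "0 0 0 0 0 0" --pt "0 0 0 0 0 0" --pt "0 0 0 0 0 0" --pt "0 0 0 0 0 0" --pt "0 0 0 0 0 0" --pt "0 0 0 0 0 0" --pt "0 0 0 0 0 0" --pt "0 0 0 0 0 0" --pt "0 0 0 0 0 0" --grip 0.6

```text
clock: 13.53
tool_pos: [0.525, 0.4616, 0.0564]
orientation: [-179.9, 0.0, 82.1]
force: [-7.5, 2.0, 4.1]
opening: 0.0119
gripper_force: 30.0
```

Call:
play_rows --pt "0 -0.15 0 0 0 0" --pt "-0.4 0 0 0 0 0" --pt "-0.4 0 0 0 0 0" --pt "-0.4 0 0 0 0 0" --pt "-0.4 0 0 0 0 0" --pt "-0.4 0 0 0 0 0" --pt "-0.4 0 0 0 0 0" --pt "-0.4 0 0 0 0 0" --pt "-0.3 0 0 0 0 0" --pt "0 0 0 0 0 0" --pt "0 0 0 0 0 0" --pt "0 0 0 0 0 0"

```text
clock: 14.53
tool_pos: [0.5205, 0.4305, 0.0563]
orientation: [-180.0, 0.0, 82.1]
force: [-5.3, 0.6, 6.2]
opening: 0.0123
gripper_force: 30.0
```

Call:
play_rows --pt "-0.2 0 0 0 0 0" --pt "-0.2 0 0 0 0 0" --pt "0 0 0 0 0 0" --pt "0 0 0 0 0 0" --pt "0 0 0 0 0 0"

```text
clock: 14.95
tool_pos: [0.52, 0.4272, 0.0564]
orientation: [180.0, -0.0, 82.1]
force: [-5.1, 3.7, 5.9]
opening: 0.0117
gripper_force: 30.0
```

Call:
play_rows --pt "-0.15 0 0 0 0 0" --pt "-0.15 0 0 0 0 0" --pt "0 0 0 0 0 0" --pt "0 0 0 0 0 0" --pt "0 0 0 0 0 0"

```text
clock: 15.37
tool_pos: [0.5198, 0.4261, 0.0564]
orientation: [179.9, -0.2, 82.2]
force: [-5.2, 8.9, 2.3]
opening: 0.0118
gripper_force: 30.0
```

Call:
play_rows --pt "-0.15 0 0 0 0 0" --pt "-0.15 0 0 0 0 0" --pt "-0.1 0 0 0 0 0" --pt "0 0 0 0 0 0" --pt "0 0 0 0 0 0" --pt "0 0 0 0 0 0" --pt "0 0 0 0 0 0"

```text
clock: 15.95
tool_pos: [0.5199, 0.4259, 0.0565]
orientation: [179.8, -0.5, 82.2]
force: [-4.7, 21.8, -4.3]
opening: 0.0119
gripper_force: 30.0
```

```bash
python3 - <<'E'
from h import *
for c in ["scene"]:
    s=snapshot(c);spots(c,["caliper_fin","die_tall_mid"])
u=[int(x) for x in proj(s,[.515,.39,.03])];print(u)
cv2.imwrite("pics/shut.png",cv2.resize(s["frame"][u[1]-55:u[1]+45,u[0]-65:u[0]+65,::-1],(780,600),interpolation=2))
E
```

```text
scene caliper_fin [([0.5176, 0.4267, 0.0541], 0.49)]
scene die_tall_mid [([0.526, 0.0153, 0.0348], 0.95), ([0.5152, 0.3725, 0.0441], 0.76), ([0.3927, 0.1928, 0.0345], 0.73)]
[231, 169]
```

View pics/shut.png

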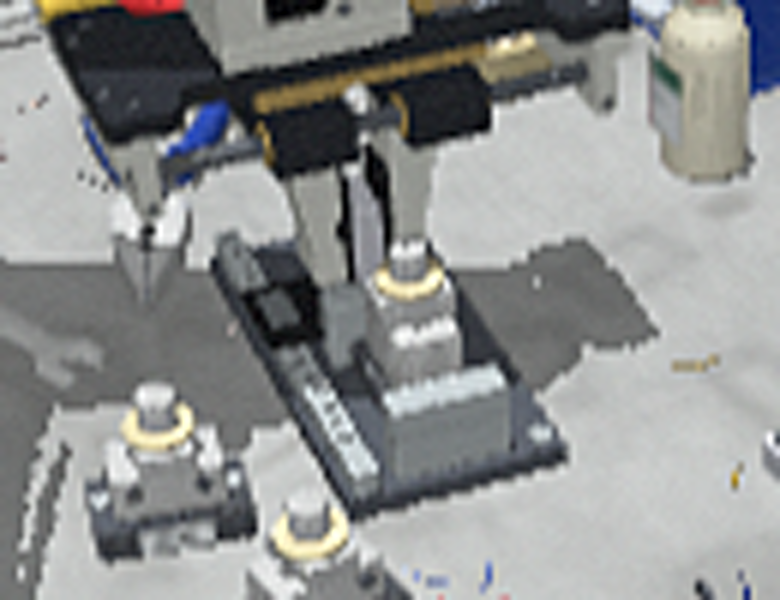

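The shut jaw at (340,330) bears on the die at (410,330), and the far end sits against the fixed jaw at (445,420). The reaction is 22 N. Next I open the jaw again.

Call:
play_rows --pt "0.3 0 0 0 0 0" --pt "0.4 0 0 0 0 0" --pt "0.4 0 0 0 0 0" --pt "0.4 0 0 0 0 0" --pt "0.5 0 0 0 0 0" --pt "0.5 0 0 0 0 0" --pt "0.5 0 0 0 0 0" --pt "0.5 0 0 0 0 0" --pt "0.4 0 0 0 0 0" --pt "0.4 0 0 0 0 0" --pt "0 0 0 0 0 0" --pt "0 0 0 0 0 0" --pt "0 0 0 0 0 0"

```text
clock: 17.18
tool_pos: [0.525, 0.4624, 0.0564]
orientation: [180.0, 0.0, 82.1]
force: [-4.5, 1.5, 6.0]
opening: 0.0117
gripper_force: 30.0
```

Call:
play_rows --pt "0 0 0 0 0 0" --pt "0 0 0 0 0 0" --pt "0 0 0 0 0 0" --pt "0 0 0 0 0 0" --pt "0 0 0 0 0 0" --pt "0 0 0 0 0 0" --pt "0 0 -1 0 0 0" --pt "0 0 -1.5 0 0 0" --pt "0 0 -1.5 0 0 0" --pt "0 0 -1.5 0 0 0" --pt "-1.5 0 0 0 0 0" --pt "-1.5 0 0 0 0 0" --pt "-1.5 0 0 0 0 0" --pt "-1.5 0 0 0 0 0" --pt "-1.5 0 0 0 0 0" --pt "-1.4 0.15 0 0 0 0" --pt "0 0 0 0 0 0" --pt "0 0 0 0 0 0" --grip 4.6

```text
clock: 18.68
tool_pos: [0.5147, 0.3737, 0.1119]
orientation: [180.0, -0.0, 82.1]
force: [0.7, 0.6, 0.4]
opening: 0.0462
gripper_force: 0.0
```

```bash
python3 - <<'E'
from h import *
s=snapshot("scene");spots("scene",["caliper_fin","die_tall_mid","die_short_0_mid"])
print(ring(s,(.5142,.3725),.067))
s=snapshot("wrist");spots("wrist",["caliper_fin","die_tall_mid"]);print(ring(s,(.5142,.3725),.067))
s=snapshot("top");print(ring(s,(.5142,.3725),.067))
to((.5142,.3725,.057),82.1)
E
```

```text
scene caliper_fin [([0.5225, 0.4655, 0.0557], 0.69), ([0.6486, 0.1744, 0.0177], 0.53)]
scene die_tall_mid [([0.525, 0.0116, 0.0364], 0.82), ([0.5129, 0.3766, 0.044], 0.8), ([0.3882, 0.1925, 0.0325], 0.57)]
scene die_short_0_mid [([0.4109, 0.3623, 0.0294], 0.85)]
([0.5125, 0.3693], 23.0, 24, (234, 160))
wrist caliper_fin [([0.5279, 0.4596, 0.0565], 0.91)]
wrist die_tall_mid [([0.5126, 0.3724, 0.0424], 0.91)]
([0.5155, 0.3735], 24.9, 555, (276, 241))
([0.4682, 0.3696], 5.1, 4, (217, 232))
t 19.1 at [0.5143 0.3745 0.1109] [-180.     0.    82.2] shift cm [-0.2   0.02  5.39] turn z 0.1
```

Call:
play_rows --pt "-0.12 0.05 0 0 0 0" --pt "0 0 1.5 0 0 0" --pt "0 0 1.5 0 0 0" --pt "0 0 1.2 0 0 0" --pt "0 0 0.8 0 0 0" --pt "0 0 0.4 0 0 0" --pt "0 0 0 0 0 0" --pt "0 0 0 0 0 0"

```text
clock: 19.75
tool_pos: [0.5149, 0.373, 0.0572]
orientation: [180.0, 0.0, 82.1]
force: [0.8, -1.1, 1.1]
opening: 0.0461
gripper_force: 0.0
```

Call:
play_rows --pt "0 0 0 0 0 0" --pt "0 0 0 0 0 0" --pt "0 0 0 0 0 0" --pt "0 0 0 0 0 0" --pt "0 0 0 0 0 0" --pt "0 0 0 0 0 0" --pt "0 0 0 0 0 0" --pt "0 0 -0.5 0 0 0" --pt "0 0 -1.5 0 0 0" --pt "0 0 -2 0 0 0" --pt "0 0 -2 0 0 0" --pt "0 0 -2 0 0 0" --pt "0 0 -2 0 0 0" --pt "0 0 -2 0 0 0" --pt "0 0 -2 0 0 0" --pt "0 0 0 0 0 0" --pt "0 0 0 0 0 0" --grip 2

```text
clock: 21.17
tool_pos: [0.5147, 0.3729, 0.1975]
orientation: [180.0, -0.1, 82.1]
force: [0.1, -0.1, -4.3]
opening: 0.0273
gripper_force: 30.0
```

Call:
play_rows --pt "-2.08 1.72 0 0 0 0" --pt "-2.08 1.72 0 0 0 0" --pt "-2.08 1.72 0 0 0 0" --pt "-2.08 1.72 0 0 0 0" --pt "-2.08 1.72 0 0 0 0" --pt "-2.08 1.72 0 0 0 0" --pt "0 0 0 0 0 6.6" --pt "0 0 0 0 0 6.6" --pt "0 0 0 0 0 6.6" --pt "0 0 0 0 0 6.6" --pt "0 0 0 0 0 6.6" --pt "0 0 0 0 0 6.6" --pt "0 0 0 0 0 6.6" --pt "0 0 0 0 0 6.6" --pt "0 0 0 0 0 6.6" --pt "0 0 0 0 0 6.6" --pt "0 0 0 0 0 6.6" --pt "0 0 0 0 0 6.6" --pt "0 0 0 0 0 6.6" --pt "0 0 0 0 0 0"

```text
clock: 22.83
tool_pos: [0.5988, 0.2345, 0.1947]
orientation: [179.9, 0.2, -4.0]
force: [0.3, -0.3, -3.7]
opening: 0.0277
gripper_force: 30.0
```

```bash
python3 - <<'E'
from h import *
s=snapshot("wrist");save(s,"w5.png");spots("wrist",["pocket_0","die_rack"])
to((.653,.244,.13),-4.2)
cv2.imwrite("pics/rack.png",cv2.resize(s["frame"][60:300,120:480,::-1],(800,533),interpolation=2))
E
```

```text
wrist pocket_0 [([0.6516, 0.2416, 0.0138], 0.96), ([0.6451, 0.1739, 0.0181], 0.92), ([0.6418, 0.1057, 0.0176], 0.68), ([0.6368, 0.0303, 0.0121], 0.56)]
wrist die_rack [([0.6451, 0.1332, -0.0016], 0.72)]
t 23.0 at [0.5993 0.2348 0.1958] [ 1.799e+02  1.000e-01 -3.400e+00] shift cm [ 5.32 -1.25  6.57] turn z 0.8
```

View pics/w5.png

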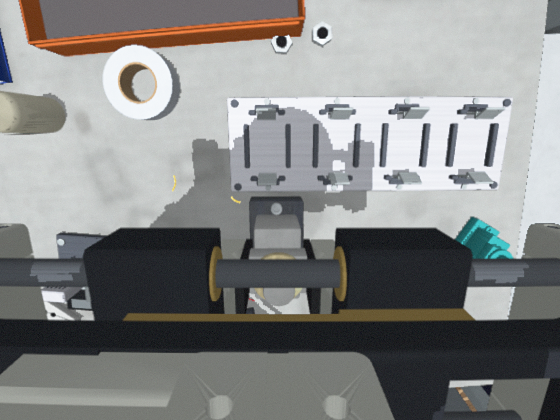

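```bash
python3 - <<'E'
from h import *
s=snapshot("wrist");f=s["frame"]
g=cv2.cvtColor(f,cv2.COLOR_RGB2GRAY)
cv2.imwrite("pics/rk.png",cv2.resize(f[85:205,215:525,::-1],None,fx=2.58,fy=2.58,interpolation=2))
c=np.array([(229,97),(509,96),(503,190),(230,190)],np.float32)
c=cv2.cornerSubPix(g,c.reshape(-1,1,2),(4,4),(-1,-1),(3,50,.01))[:,0];print(c.round(1).tolist())
P=back(s,c,.014)[:,:2];print(P.round(4).tolist())
print("sides",np.linalg.norm(P-np.roll(P,-1,0),axis=1).round(4))
M=np.array([(.048,.145),(.048,-.145),(-.048,-.145),(-.048,.145)])
A,_=cv2.estimateAffinePartial2D(M.astype(np.float32),P.astype(np.float32));sc=np.hypot(A[0,0],A[1,0]);R=A[:,:2]/sc
print("scale",sc,"yaw",np.degrees(np.arctan2(R[1,0],R[0,0])))
for i in range(4): print(i,(R@[0,-.105+.07*i]+P.mean(0)).round(4))
# lugs: dark blobs in rack
E
```

```text
[[231.6999969482422, 101.0], [509.0, 96.0], [503.0, 190.0], [230.0, 190.0]]
[[0.7003, 0.274], [0.6898, -0.0059], [0.5927, -0.011], [0.6104, 0.2845]]
sides [0.28   0.0973 0.296  0.0905]
scale 0.9912470873037859 yaw -2.689376787535928
0 [0.6434 0.0305]
1 [0.6466 0.1005]
2 [0.6499 0.1704]
3 [0.6532 0.2403]
```

View pics/rk.png

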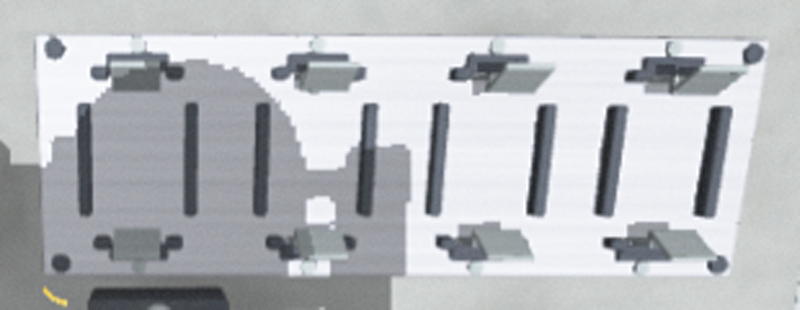

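The crop shows all four pockets empty. The plate corners are at (37,37), (767,40), (731,277) and (44,273), and the pocket 3 ribs at (84,159) and (191,159).

```bash
python3 - <<'E'
from h import *
s=snapshot("wrist")
px=lambda q:np.array(q)/2.58+[215,85]
def fit(M,P):
    A,_=cv2.estimateAffinePartial2D(np.float32(M),np.float32(P),ransacReprojThreshold=.02);sc=np.hypot(A[0,0],A[1,0]);R=A[:,:2]/sc
    c=P.mean(0)-R@np.mean(M,0)
    print("scale",round(sc,3),"yaw",np.degrees(np.arctan2(R[1,0],R[0,0])).round(2),[(R@[0,-.105+.07*i]+c).round(4).tolist() for i in range(4)],"res",np.abs((np.array(M)@R.T+c)-P).max().round(4))
fit([(.048,.145),(.048,-.145),(-.048,-.145),(-.048,.145)],back(s,px([(37,37),(767,40),(731,277),(44,273)]),.014)[:,:2])
P=back(s,px([(54,48),(753,53),(717,264),(61,263)]),.014)[:,:2];print(P.round(4).tolist())
fit([(.0425,.138),(.0425,-.138),(-.0425,-.138),(-.0425,.138)],P)
r=back(s,px([(84,159),(191,159),(262,159),(369,159),(437,159),(544,160),(611,160),(713,160)]),.020)[:,:2]
fit([(0,.105+.02125),(0,.105-.02125),(0,.035+.02125),(0,.035-.02125),(0,-.035+.02125),(0,-.035-.02125),(0,-.105+.02125),(0,-.105-.02125)],r)
print(((r[::2]+r[1::2])/2).round(4).tolist())
q=back(s,px([(138,46),(136,267),(319,45),(308,268),(498,45),(476,268),(674,46),(642,267)]),.018)[:,:2]
print("screws at clips",((q[::2]+q[1::2])/2).round(4).tolist(),np.degrees(np.arctan2(*(q[0]-q[1])[::-1])))
to((.652,.243,.13),-4)
E
```

```text
scale 0.992 yaw -3.54 [[0.6404, 0.0309], [0.6448, 0.1008], [0.6491, 0.1707], [0.6534, 0.2405]] res 0.002
[[0.6978, 0.2701], [0.6808, -0.0048], [0.5964, 0.0006], [0.6133, 0.2752]]
scale 0.997 yaw -3.54 [[0.6406, 0.0305], [0.6449, 0.1004], [0.6492, 0.1702], [0.6535, 0.2401]] res 0.0005
scale 0.994 yaw -3.42 [[0.6413, 0.0312], [0.6454, 0.1011], [0.6496, 0.171], [0.6538, 0.2408]] res 0.0013
[[0.6538, 0.2405], [0.6496, 0.1705], [0.6454, 0.1011], [0.6414, 0.032]]
screws at clips [[0.6533, 0.2408], [0.6491, 0.171], [0.6451, 0.1018], [0.6413, 0.0326]] -4.4444512887999865
t 23.1 at [0.5996 0.235  0.1964] [180.    0.   -3.5] shift cm [ 5.19 -1.13  6.63] turn z 0.5
```

Call:
play_rows --pt "1.8 -0.3 0 0 0 0" --pt "1.8 -0.3 0 0 0 0" --pt "1.75 -0.28 0 0 0 0" --pt "0 0 0 0 0 0" --pt "0 0 2 0 0 0" --pt "0 0 2 0 0 0" --pt "0 0 2 0 0 0" --pt "0 0 2 0 0 0" --pt "0 0 1 0 0 0" --pt "0 0 0.6 0 0 0" --pt "0 0 0 0 0 0" --pt "0 0 0 0 0 0" --pt "0 0 0 0 0 0"

```text
clock: 24.17
tool_pos: [0.6545, 0.2409, 0.1025]
orientation: [-179.9, -0.1, -3.6]
force: [0.8, -0.1, -3.0]
opening: 0.0275
gripper_force: 30.0
```

```bash
python3 - <<'E'
from h import *
to((.6535,.2405,.085),-3.5)
s=snapshot("wrist");spots("wrist",["pocket_0","die_tall_mid"]);print(ring(s,(.6535,.2405),.045+.057))
s=snapshot("scene");print(ring(s,(.6535,.2405),.045+.057))
E
```

```text
t 24.2 at [0.6545 0.2409 0.1025] [-1.799e+02 -1.000e-01 -3.600e+00] shift cm [-0.1   0.05  1.75] turn z -0.1
wrist pocket_0 [([0.638, 0.0285, 0.0155], 0.95), ([0.6436, 0.1027, 0.0191], 0.67), ([0.6446, 0.1737, 0.0176], 0.61)]
wrist die_tall_mid [([0.6558, 0.2377, 0.0914], 0.8)]
([0.6632, 0.2398], 13.5, 101, (278, 258))
([0.6743, 0.1832], 52.2, 115, (346, 166))
```

Call:
play_rows --pt "-0.1 0.05 0.3 0 0 0" --pt "0 0 0.4 0 0 0" --pt "0 0 0.4 0 0 0" --pt "0 0 0.3 0 0 0" --pt "0 0 0.3 0 0 0" --pt "0 0 0.2 0 0 0" --pt "0 0 0 0 0 0" --pt "0 0 0 0 0 0"

```text
clock: 25.03
tool_pos: [0.6526, 0.24, 0.0819]
orientation: [180.0, 0.0, -3.7]
force: [-1.3, -0.1, -2.4]
opening: 0.0271
gripper_force: 30.0
```

Call:
play_rows --pt "0 0 0.2 0 0 0" --pt "0 0 0.2 0 0 0" --pt "0 0 0 0 0 0" --pt "0 0 0 0 0 0" --pt "0 0 0 0 0 0"

```text
clock: 25.45
tool_pos: [0.6533, 0.2404, 0.0783]
orientation: [-180.0, -0.1, -3.7]
force: [0.0, 0.7, 0.9]
opening: 0.0276
gripper_force: 30.0
```

Call:
play_rows --pt "0 0 0.2 0 0 0" --pt "0 0 0.2 0 0 0" --pt "0 0 0 0 0 0" --pt "0 0 0 0 0 0"

```text
clock: 25.78
tool_pos: [0.6527, 0.2402, 0.0737]
orientation: [-180.0, 0.0, -3.7]
force: [-0.5, 0.5, -0.6]
opening: 0.0272
gripper_force: 30.0
```

Call:
play_rows --pt "0 0 0.2 0 0 0" --pt "0 0 0.2 0 0 0" --pt "0 0 0 0 0 0" --pt "0 0 0 0 0 0"

```text
clock: 26.12
tool_pos: [0.6525, 0.24, 0.0696]
orientation: [180.0, 0.0, -3.7]
force: [0.6, 0.5, -0.4]
opening: 0.0276
gripper_force: 30.0
```

Call:
play_rows --pt "0 0 0.2 0 0 0" --pt "0 0 0.2 0 0 0" --pt "0 0 0 0 0 0" --pt "0 0 0 0 0 0"

```text
clock: 26.45
tool_pos: [0.6525, 0.24, 0.0656]
orientation: [180.0, 0.0, -3.7]
force: [0.0, 1.5, -1.8]
opening: 0.0275
gripper_force: 30.0
```

Call:
play_rows --pt "0 0 0.2 0 0 0" --pt "0 0 0.2 0 0 0" --pt "0 0 0 0 0 0" --pt "0 0 0 0 0 0" --pt "0 0 0 0 0 0"

```text
clock: 26.87
tool_pos: [0.6525, 0.2399, 0.0617]
orientation: [180.0, 0.0, -3.7]
force: [0.1, -0.4, -2.4]
opening: 0.0275
gripper_force: 30.0
```

Call:
play_rows --pt "0 0 0.2 0 0 0" --pt "0 0 0 0 0 0" --pt "0 0 0 0 0 0" --pt "0 0 0 0 0 0"

```text
clock: 27.2
tool_pos: [0.6528, 0.2403, 0.0614]
orientation: [-180.0, -0.0, -3.6]
force: [-4.4, 0.2, 8.2]
opening: 0.0279
gripper_force: 30.0
```

```bash
python3 - <<'E'
from h import *
for c in ("scene","wrist","top"):
  s=snapshot(c);spots(c,["die_tall_mid","die_short_0_mid"]);print(ring(s,(.6535,.2405),.071))
E
```

```text
scene die_tall_mid [([0.526, 0.0119, 0.0351], 0.96), ([0.3929, 0.1899, 0.0369], 0.88), ([0.6538, 0.2415, 0.0494], 0.75)]
scene die_short_0_mid [([0.4277, 0.2851, 0.0294], 0.33)]
([0.7377, 0.2823], 30.0, 24, (342, 147))
wrist die_tall_mid [([0.6545, 0.2381, 0.051], 0.91)]
wrist die_short_0_mid []
([0.6658, 0.2391], 12.1, 95, (278, 257))
top die_tall_mid [([0.5218, 0.0141, 0.0309], 0.71), ([0.6504, 0.2393, 0.049], 0.41)]
top die_short_0_mid [([0.6532, 0.2401, 0.0136], 0.59)]
([0.6377, 0.193], 5.3, 5, (302, 159))
```

Call:
play_rows --pt "0 0 0 0 0 0" --pt "0 0 0 0 0 0" --pt "0 0 0 0 0 0" --pt "0 0 0 0 0 0" --pt "0 0 0 0 0 0" --pt "0 0 -0.5 0 0 0" --pt "0 0 -2 0 0 0" --pt "0 0 -3 0 0 0" --pt "0 0 -3.5 0 0 0" --pt "0 0 -3.5 0 0 0" --pt "0 0 -3.5 0 0 0" --pt "0 0 -2 0 0 0" --grip 4.4

```text
clock: 28.65
tool_pos: [0.654, 0.2403, 0.2455]
orientation: [-179.9, -0.3, -3.6]
force: [0.9, -0.6, 1.1]
opening: 0.0439
gripper_force: 0.0
```

Call:
play_rows --pt "-3.2 -0.8 0 0 0 0" --pt "-3.2 -0.8 0 0 0 0" --pt "-3.2 -0.8 0 0 0 0" --pt "-3.2 -0.8 0 0 0 0" --pt "-3.2 -0.8 0 0 0 0" --pt "-3.2 -0.8 0 0 0 0" --pt "-3.2 -0.8 0 0 0 0" --pt "-3.2 -0.8 0 0 0 0" --pt "0 0 0 0 0 0" --pt "0 0 0 0 0 0"

```text
clock: 29.48
tool_pos: [0.4002, 0.321, 0.2411]
orientation: [-179.9, -0.0, -3.5]
force: [0.9, -0.4, -0.1]
opening: 0.044
gripper_force: 0.0
```

```bash
python3 - <<'E'
from h import *
s=snapshot("wrist");save(s,"w6.png");np.save("w6.npy",s,allow_pickle=True)
spots("wrist",["die_short_0_mid","die_tall_mid","caliper_fin"])
for n,p in [("s1",(.411,.366)),("s2",(.4287,.284))]: print(n,ring(s,p,.045,20),[base(s,p,th=q) for q in (55,65,80,95)])
t=snapshot("scene");spots("scene",["die_tall_mid","die_short_0_mid"])
for p in [(.4287,.284),(.411,.366),]: print(ring(t,p,.045,12))
to((.4287,.284,.0365),0)
E
```

```text
wrist die_short_0_mid [([0.4094, 0.3676, 0.0292], 0.77), ([0.4286, 0.286, 0.0297], 0.64)]
wrist die_tall_mid [([0.3877, 0.1884, 0.0347], 0.8), ([0.525, 0.0116, 0.0326], 0.65)]
wrist caliper_fin [([0.5263, 0.4627, 0.0571], 0.57)]
s1 ([0.4133, 0.3665], 24.5, 197, (236, 186)) [None, None, ((0.4109, 0.3555), (55, 14), -10.2, 175), ((0.4138, 0.3658), (56, 32), -15.8, 334)]
s2 ([0.4316, 0.2868], 24.0, 212, (307, 165)) [None, None, ((0.4263, 0.3005), (42, 3), 5.9, 65), ((0.4308, 0.2968), (55, 13), 4.2, 213)]
scene die_tall_mid [([0.6554, 0.2435, 0.0456], 0.88), ([0.5283, 0.0132, 0.0335], 0.65), ([0.3909, 0.1913, 0.0333], 0.57)]
scene die_short_0_mid [([0.4097, 0.3599, 0.0256], 0.82)]
([0.4289, 0.2852], 24.2, 38, (218, 202))
([0.4109, 0.364], 23.7, 28, (192, 184))
t 29.8 at [0.402  0.3199 0.2397] [180.    0.   -3.7] shift cm [ 2.9   3.39 20.33] turn z -3.7
```

```bash
python3 - <<'E'
from h import *
s=np.load("w6.npy",allow_pickle=True).item()
for q in (100,105,110,115,120): print(q,base(s,(.431,.2865),th=q,rad=.035),base(s,(.413,.3655),th=q,rad=.035))
to((.431,.2865,.0365),5)
E
```

```text
100 ((0.4308, 0.2963), (56, 15), 4.0, 233) ((0.4138, 0.3658), (56, 32), -15.8, 355)
105 ((0.4315, 0.2871), (56, 32), 5.2, 343) ((0.4135, 0.3657), (57, 32), -15.2, 384)
110 ((0.4316, 0.2868), (56, 33), 5.2, 367) ((0.4136, 0.3657), (57, 33), -15.2, 410)
115 ((0.4317, 0.2868), (57, 33), 5.2, 393) ((0.4137, 0.3656), (58, 33), -14.8, 439)
120 ((0.4317, 0.287), (57, 33), 4.7, 418) ((0.4135, 0.3658), (58, 34), -15.8, 460)
t 29.8 at [0.402  0.3199 0.2397] [180.    0.   -3.7] shift cm [ 3.12  3.13 20.33] turn z -8.7
```

Call:
play_rows --pt "1.1 1.05 0 0 0 0" --pt "1.1 1.05 0 0 0 0" --pt "0.97 1.01 0 0 0 0" --pt "0 0 0 0 0 -4.4" --pt "0 0 0 0 0 -4.4" --pt "0 0 2.5 0 0 0" --pt "0 0 2.5 0 0 0" --pt "0 0 2.5 0 0 0" --pt "0 0 2.5 0 0 0" --pt "0 0 2.5 0 0 0" --pt "0 0 2.5 0 0 0" --pt "0 0 1.5 0 0 0" --pt "0 0 1 0 0 0" --pt "0 0 0 0 0 0" --pt "0 0 0 0 0 0" --grip 5

```text
clock: 31.08
tool_pos: [0.4314, 0.2871, 0.065]
orientation: [180.0, 0.0, 5.1]
force: [0.6, -0.1, 0.6]
opening: 0.0498
gripper_force: 0.0
```

```bash
python3 - <<'E'
from h import *
s=snapshot("wrist");print(ring(s,(.4317,.2868),.045,20))
to((.4317,.2868,.038),5)
E
```

```text
([0.4342, 0.2874], 23.0, 504, (276, 252))
t 31.1 at [0.4316 0.2876 0.0657] [-180.    -0.     5.1] shift cm [-0.    0.08  2.77] turn z 0.1
```

Call:
play_rows --pt "0.1 0.06 0.7 0 0 0" --pt "0 0 1 0 0 0" --pt "0 0 0.7 0 0 0" --pt "0 0 0.35 0 0 0" --pt "0 0 0 0 0 0" --pt "0 0 0 0 0 0" --pt "0 0 0 0 0 0"

```text
clock: 31.72
tool_pos: [0.4321, 0.2869, 0.0377]
orientation: [180.0, -0.0, 5.1]
force: [0.5, -0.4, -0.2]
opening: 0.0497
gripper_force: 0.0
```

Call:
play_rows --pt "0 0 0 0 0 0" --pt "0 0 0 0 0 0" --pt "0 0 0 0 0 0" --pt "0 0 0 0 0 0" --pt "0 0 0 0 0 0" --pt "0 0 0 0 0 0" --pt "0 0 0 0 0 0" --pt "0 0 0 0 0 0" --pt "0 0 -0.5 0 0 0" --pt "0 0 -1.5 0 0 0" --pt "0 0 -2 0 0 0" --pt "0 0 -2 0 0 0" --pt "0 0 -2 0 0 0" --pt "0 0 -2 0 0 0" --pt "0 0 -2 0 0 0" --pt "0 0 -2 0 0 0" --pt "0 0 -2 0 0 0" --pt "0 0 0 0 0 0" --grip 2

```text
clock: 33.22
tool_pos: [0.4332, 0.2877, 0.2014]
orientation: [-179.8, -0.2, 5.2]
force: [0.8, 0.8, -2.2]
opening: 0.0272
gripper_force: 30.0
```

```bash
python3 - <<'E'
from h import *
to((.645,.1008,.13),-3.5)
E
```

```text
t 33.2 at [0.4332 0.2877 0.2014] [-179.8   -0.2    5.2] shift cm [19.39 20.54  7.15] turn z 8.7
```

Call:
play_rows --pt "2.42 2.57 0 0 0 0" --pt "2.42 2.57 0 0 0 0" --pt "2.42 2.57 0 0 0 0" --pt "2.42 2.57 0 0 0 0" --pt "2.42 2.57 0 0 0 0" --pt "2.42 2.57 0 0 0 0" --pt "2.42 2.57 0 0 0 0" --pt "2.42 2.57 0 0 0 0" --pt "0 0 0 0 0 4.35" --pt "0 0 0 0 0 4.35" --pt "0 0 2 0 0 0" --pt "0 0 2 0 0 0" --pt "0 0 2 0 0 0" --pt "0 0 2 0 0 0" --pt "0 0 1 0 0 0" --pt "0 0 0.5 0 0 0" --pt "0 0 0 0 0 0" --pt "0 0 0 0 0 0" --pt "0 0 0 0 0 0"

```text
clock: 34.8
tool_pos: [0.644, 0.0995, 0.1038]
orientation: [-180.0, -0.1, -3.6]
force: [-0.2, 0.0, -3.3]
opening: 0.0277
gripper_force: 30.0
```

```bash
python3 - <<'E'
from h import *
to((.6447,.1008,.076),-3.5)
snapshot("scene");spots("scene",["die_short_0_mid","die_tall_mid"])
E
```

```text
t 34.8 at [0.644  0.0995 0.1038] [-1.8e+02 -1.0e-01 -3.6e+00] shift cm [ 0.06 -0.13  2.78] turn z -0.1
scene die_short_0_mid [([0.4077, 0.3616, 0.0259], 0.57)]
scene die_tall_mid [([0.5262, 0.0095, 0.0351], 0.88), ([0.6511, 0.2401, 0.0475], 0.8), ([0.3888, 0.1942, 0.0378], 0.8)]
```

Call:
play_rows --pt "0.06 -0.13 0.4 0 0 0" --pt "0 0 0.6 0 0 0" --pt "0 0 0.6 0 0 0" --pt "0 0 0.5 0 0 0" --pt "0 0 0.4 0 0 0" --pt "0 0 0.2 0 0 0" --pt "0 0 0 0 0 0" --pt "0 0 0 0 0 0" --pt "0 0 0 0 0 0"

```text
clock: 35.7
tool_pos: [0.6444, 0.1006, 0.0758]
orientation: [-180.0, -0.0, -3.6]
force: [2.9, -0.6, -2.4]
opening: 0.0276
gripper_force: 30.0
```

Call:
play_rows --pt "0 0 0.2 0 0 0" --pt "0 0 0.2 0 0 0" --pt "0 0 0 0 0 0" --pt "0 0 0 0 0 0"

```text
clock: 36.03
tool_pos: [0.6445, 0.1008, 0.072]
orientation: [-180.0, -0.1, -3.6]
force: [3.6, 0.4, 0.7]
opening: 0.0277
gripper_force: 30.0
```

Call:
play_rows --pt "0 0 0.2 0 0 0" --pt "0 0 0.2 0 0 0" --pt "0 0 0 0 0 0" --pt "0 0 0 0 0 0"

```text
clock: 36.37
tool_pos: [0.6449, 0.1008, 0.0688]
orientation: [-180.0, -0.1, -3.5]
force: [3.8, -0.5, 7.7]
opening: 0.0275
gripper_force: 30.0
```

Call:
play_rows --pt "0 0 0.2 0 0 0" --pt "0 0 0.2 0 0 0" --pt "0 0 0 0 0 0" --pt "0 0 0 0 0 0"

```text
clock: 36.7
tool_pos: [0.6445, 0.1008, 0.0643]
orientation: [-180.0, -0.1, -3.5]
force: [3.5, 0.8, 5.8]
opening: 0.0276
gripper_force: 30.0
```

Call:
play_rows --pt "0.1 0 0.2 0 0 0" --pt "0 0 0.2 0 0 0" --pt "0 0 0.2 0 0 0" --pt "0 0 0.2 0 0 0" --pt "0 0 0 0 0 0" --pt "0 0 0 0 0 0"

```text
clock: 37.2
tool_pos: [0.6478, 0.101, 0.0577]
orientation: [-179.9, -0.3, -3.5]
force: [7.3, -1.7, 7.6]
opening: 0.0275
gripper_force: 30.0
```

Call:
play_rows --pt "0 0 0.2 0 0 0" --pt "0 0 0.2 0 0 0" --pt "0 0 0.1 0 0 0" --pt "0 0 0 0 0 0" --pt "0 0 0 0 0 0" --pt "0 0 0 0 0 0"

```text
clock: 37.7
tool_pos: [0.6486, 0.1011, 0.0568]
orientation: [-179.9, -0.5, -3.4]
force: [-3.0, -1.1, 34.7]
opening: 0.0274
gripper_force: 30.0
```

Call:
play_rows --pt "0 0 0.2 0 0 0" --pt "0 0 0 0 0 0" --pt "0 0 0 0 0 0" --pt "0 0 0 0 0 0"

```text
clock: 38.03
tool_pos: [0.6491, 0.1012, 0.0557]
orientation: [-179.9, -0.6, -3.4]
force: [-4.1, -1.7, 39.4]
opening: 0.0272
gripper_force: 30.0
```

The die stalls about 4 mm above the floor, probably catching a lug. I'll back up onto the slopes, let it centre itself, then grip it again.

Call:
play_rows --pt "0 0 -0.4 0 0 0" --pt "0 0 -0.4 0 0 0" --pt "0 0 -0.5 0 0 0" --pt "0 0 -0.5 0 0 0" --pt "0 0 -0.5 0 0 0" --pt "0 0 -0.4 0 0 0" --pt "0 0 0 0 0 0" --pt "0 0 0 0 0 0" --pt "0 0 0 0 0 0"

```text
clock: 38.78
tool_pos: [0.6441, 0.1003, 0.0748]
orientation: [180.0, 0.1, -3.6]
force: [-0.6, 0.7, -2.6]
opening: 0.0275
gripper_force: 30.0
```

```bash
python3 - <<'E'
from h import *
o=get_obs();print(o["force"],o["moment"]);to((.6447,.1008,.076),-3.5)
s=snapshot("wrist");f=s["frame"]
cv2.imwrite("pics/last.png",cv2.resize(f[150:330,160:400,::-1],(800,600),interpolation=2))
print(ring(s,(.6447,.1008),.038+.045,25))
E
```

```text
[-0.59164183  0.65104283 -2.6459778 ] [-0.07189129  0.00478483  0.00176523]
t 38.8 at [0.6441 0.1003 0.0748] [ 1.8e+02  1.0e-01 -3.6e+00] shift cm [ 0.06 -0.06 -0.12] turn z -0.1
([0.6399, 0.1006], 22.1, 379, (277, 290))
```

```bash
python3 - <<'E'
from h import *
s=snapshot("wrist");f=s["frame"];t=get_obs()["tool_pos"]
for d in (-.004,0,.004): print(d,proj(s,t+np.array([d,0,.0073])),proj(s,t+np.array([d,0,.0193])))
for d in (-.028,.028): print("base end",d,proj(s,t+np.array([d,0,-.0237])))
c=f[150:330,160:400,::-1]
cv2.imwrite("pics/last.png",cv2.resize(c,(800,600),interpolation=2))
E
```

```text
-0.004 [278.0, 288.0] [278.0, 302.0]
0 [277.0, 280.0] [277.0, 293.0]
0.004 [277.0, 273.0] [277.0, 285.0]
base end -0.028 [280.0, 298.0]
base end 0.028 [274.0, 208.0]
```

View pics/last.png

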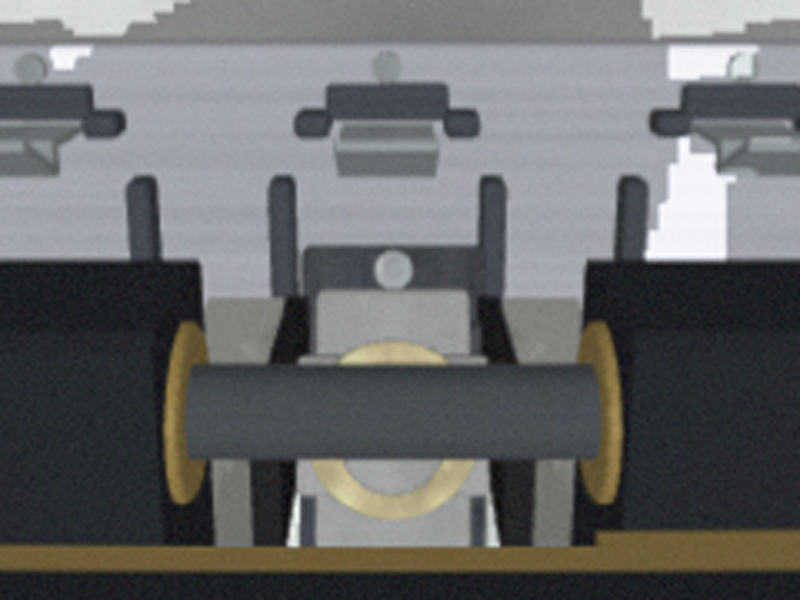

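The ring spans rows 340–518, so its centre is at the TCP. The base's front end is at row 245, which is further back than expected, so I'm checking for tilt against the tall die's earlier picture.

```bash
python3 - <<'E'
from h import *
s=snapshot("wrist");o=get_obs();t=o["tool_pos"];R=Ro.from_euler("xyz",o["orientation"],degrees=True).as_matrix()
P=lambda x,z: proj(s,t+R@np.array([x,0,-z]))
print("cam in tool",R.T@(np.array(s["position"])-t))
print("tall base end (seen 200)",P(.028,-.0332),"body front top (seen ~218)",P(.020,-.006))
print("short base end (seen 223.5)",P(.028,-.0237),"body top front (seen 237)",P(.020,-.0057),"head front (seen ~258)",P(.010,.0033))
E
```

```text
cam in tool [ 6.81860498e-02  2.66766623e-05 -1.38721425e-01]
tall base end (seen 200) [277.0, 204.0] body front top (seen ~218) [277.0, 232.0]
short base end (seen 223.5) [277.0, 207.0] body top front (seen 237) [277.0, 232.0] head front (seen ~258) [277.0, 258.0]
```

The die is pitched front-down by about 15° in the grip, because its rear end met the clip or lug first. I'll take it out, level it on clear bench at about (0.52, 0.155), and grip it again.

Call:
play_rows --pt "0 0 -1 0 0 0" --pt "0 0 -2 0 0 0" --pt "0 0 -2.5 0 0 0" --pt "0 0 -2.5 0 0 0" --pt "-3.18 -1.18 0 0 0 0" --pt "-3.18 -1.18 0 0 0 0" --pt "-3.18 -1.18 0 0 0 0" --pt "-3.18 -1.18 0 0 0 0" --pt "0 0 0 0 7 0" --pt "0 0 0 0 7 0" --pt "0 0 0 0 0 0" --pt "0 0 0 0 0 0"

```text
clock: 39.93
tool_pos: [0.518, 0.1519, 0.1547]
orientation: [179.6, -13.1, -3.5]
force: [0.6, 0.7, -2.3]
opening: 0.0277
gripper_force: 30.0
```

```bash
python3 - <<'E'
from h import *
to((.52,.155,.044),-3.5)
t=snapshot("scene");spots("scene",["die_short_0_mid","die_tall_mid"])
E
```

```text
t 39.9 at [0.518  0.1519 0.1547] [179.6 -13.1  -3.5] shift cm [-2.34 -0.39 10.82] turn z 0.0
scene die_short_0_mid [([0.4078, 0.3619, 0.0269], 0.74)]
scene die_tall_mid [([0.5247, 0.0127, 0.0371], 0.8), ([0.3886, 0.1901, 0.033], 0.74), ([0.6542, 0.2402, 0.0443], 0.65)]
```

Call:
play_rows --pt "-0.45 0 1.95 0 0 0" --pt "-0.45 0 1.95 0 0 0" --pt "-0.45 0 1.95 0 0 0" --pt "-0.45 0 1.95 0 0 0" --pt "-0.35 0 1.5 0 0 0" --pt "-0.1 0 0.5 0 0 0" --pt "0 0 0 0 0 0" --pt "0 0 0 0 0 0" --pt "0 0 0 0 0 0"

```text
clock: 40.83
tool_pos: [0.5237, 0.1546, 0.056]
orientation: [179.9, -13.3, -3.7]
force: [-0.1, -0.0, -2.0]
opening: 0.0276
gripper_force: 30.0
```

Call:
play_rows --pt "-0.05 0 0.2 0 0 0" --pt "-0.05 0 0.2 0 0 0" --pt "0 0 0 0 0 0" --pt "0 0 0 0 0 0" --pt "0 0 0 0 0 0"

```text
clock: 41.25
tool_pos: [0.5222, 0.154, 0.0512]
orientation: [179.8, -13.2, -3.6]
force: [-0.2, -0.4, -2.9]
opening: 0.0276
gripper_force: 30.0
```

Call:
play_rows --pt "-0.05 0 0.2 0 0 0" --pt "-0.05 0 0.2 0 0 0" --pt "0 0 0 0 0 0" --pt "0 0 0 0 0 0" --pt "0 0 0 0 0 0"

```text
clock: 41.67
tool_pos: [0.522, 0.1538, 0.0468]
orientation: [179.8, -13.2, -3.7]
force: [-0.5, -0.6, -3.5]
opening: 0.0273
gripper_force: 30.0
```

Call:
play_rows --pt "-0.05 0 0.2 0 0 0" --pt "-0.05 0 0.2 0 0 0" --pt "0 0 0 0 0 0" --pt "0 0 0 0 0 0" --pt "0 0 0 0 0 0"

```text
clock: 42.08
tool_pos: [0.522, 0.1538, 0.0427]
orientation: [179.8, -13.2, -3.7]
force: [0.7, -0.4, -2.7]
opening: 0.0274
gripper_force: 30.0
```

Call:
play_rows --pt "-0.04 0 0.15 0 0 0" --pt "-0.04 0 0.15 0 0 0" --pt "0 0 0 0 0 0" --pt "0 0 0 0 0 0" --pt "0 0 0 0 0 0"

```text
clock: 42.5
tool_pos: [0.5219, 0.1538, 0.0397]
orientation: [179.8, -13.2, -3.7]
force: [0.3, -1.0, -3.7]
opening: 0.0275
gripper_force: 30.0
```

Call:
play_rows --pt "-0.04 0 0.15 0 0 0" --pt "0 0 0 0 0 0" --pt "0 0 0 0 0 0"

```text
clock: 42.75
tool_pos: [0.5221, 0.154, 0.0388]
orientation: [179.9, -13.3, -3.7]
force: [-4.5, -0.2, 6.5]
opening: 0.0276
gripper_force: 30.0
```

Call:
play_rows --pt "0 0 0 0 0 0" --pt "0 0 0 0 0 0" --pt "0 0 0 0 0 0" --pt "0 0 0 0 0 0" --pt "0 0 0 0 0 0" --pt "0.1 0 -0.5 0 0 0" --pt "0.35 0 -1.5 0 0 0" --pt "0.45 0 -2 0 0 0" --pt "0.45 0 -2 0 0 0" --pt "0.45 0 -2 0 0 0" --pt "0.45 0 -2 0 0 0" --pt "0.45 0 -2 0 0 0" --pt "0.45 0 -2 0 0 0" --pt "0 0 0 0 -6.6 0" --pt "0 0 0 0 -6.6 0" --pt "-2 0 0 0 0 0" --pt "-2 0 0 0 0 0" --pt "0 0 0 0 0 0" --pt "0 0 0 0 0 0" --grip 5

```text
clock: 44.33
tool_pos: [0.4803, 0.1569, 0.1814]
orientation: [179.8, 0.0, -3.7]
force: [-0.8, -0.3, -0.5]
opening: 0.0499
gripper_force: 0.0
```

```bash
python3 - <<'E'
from h import *
s=snapshot("wrist");p=(.522,.154)
print(ring(s,p,.045,20),[base(s,p,th=q,rad=.036) for q in (80,95,105,110,115,120)])
spots("wrist",["die_short_0_mid","die_tall_mid"])
to((.522,.154,.0377),-3.6)
E
```

```text
([0.5164, 0.1541], 24.3, 315, (277, 169)) [((0.5331, 0.1437), (19, 13), -3.0, 122), ((0.5247, 0.1535), (39, 32), -3.0, 333), ((0.5242, 0.1536), (40, 32), -3.0, 349), ((0.5165, 0.1541), (55, 32), -3.0, 567), ((0.5164, 0.1537), (57, 33), -3.7, 607), ((0.5164, 0.1536), (57, 33), -2.9, 672)]
wrist die_short_0_mid []
wrist die_tall_mid [([0.6509, 0.2351, 0.0489], 0.92), ([0.5239, 0.0121, 0.0323], 0.87), ([0.3842, 0.1887, 0.0355], 0.64)]
t 44.5 at [0.481  0.1571 0.1818] [ 1.799e+02 -1.000e-01 -3.700e+00] shift cm [4.100e+00 1.000e-02 1.442e+01] turn z -0.1
```

Call:
play_rows --pt "1.9 0.04 0 0 0 0" --pt "1.83 0.04 0 0 0 0" --pt "0 0 2.5 0 0 0" --pt "0 0 2.5 0 0 0" --pt "0 0 2.5 0 0 0" --pt "0 0 2.5 0 0 0" --pt "0 0 2 0 0 0" --pt "0 0 1.4 0 0 0" --pt "0 0 0.7 0 0 0" --pt "0 0 0.3 0 0 0" --pt "0 0 0 0 0 0" --pt "0 0 0 0 0 0" --pt "0 0 0 0 0 0"

```text
clock: 45.57
tool_pos: [0.5185, 0.1538, 0.0387]
orientation: [179.9, -0.1, -3.7]
force: [-0.2, 0.3, 0.7]
opening: 0.0499
gripper_force: 0.0
```

Call:
play_rows --pt "0 0 0 0 0 0" --pt "0 0 0 0 0 0" --pt "0 0 0 0 0 0" --pt "0 0 0 0 0 0" --pt "0 0 0 0 0 0" --pt "0 0 0 0 0 0" --pt "0 0 0 0 0 0" --pt "0 0 0 0 0 0" --pt "0 0 -0.5 0 0 0" --pt "0 0 -1.5 0 0 0" --pt "0 0 -2 0 0 0" --pt "0 0 -2 0 0 0" --pt "0 0 -2 0 0 0" --pt "0 0 -2 0 0 0" --pt "0 0 -2 0 0 0" --pt "0 0 0 0 0 0" --pt "0 0 0 0 0 0" --pt "0 0 0 0 0 0" --grip 2

```text
clock: 47.07
tool_pos: [0.5169, 0.1532, 0.1566]
orientation: [179.8, 0.1, -3.7]
force: [-1.0, -0.1, -3.2]
opening: 0.0276
gripper_force: 30.0
```

```bash
cat >> h.py <<'E'
def tilt(h=.0377,ztop=.014):
    """held die: row of base front edge & screw col, vs. expected when level and centred"""
    s=snapshot("wrist");o=get_obs();t=o["tool_pos"];R=Ro.from_euler("xyz",o["orientation"],degrees=True).as_matrix()
    P=lambda x,z: proj(s,t+R@np.array([x,0,-z]))
    col=s["frame"][185:262,262:292].max(2).astype(float);col=np.r_[[np.median(r) for r in col]]
    print("exp base",P(.028,ztop-h),"exp body",P(.020,.032-h)); print("rows 185+",col.astype(int).tolist())
E
python3 - <<'E'
from h import *
tilt(); to((.6465,.1006,.1),-3.5)
E
```

```text
exp base [277.0, 208.0] exp body [277.0, 232.0]
rows 185+ [130, 131, 131, 130, 131, 131, 131, 131, 131, 131, 131, 131, 130, 131, 131, 131, 130, 129, 130, 130, 120, 82, 53, 53, 57, 61, 64, 71, 75, 75, 76, 77, 77, 79, 78, 80, 78, 78, 79, 77, 79, 93, 102, 105, 108, 110, 112, 114, 116, 117, 121, 137, 150, 152, 151, 151, 151, 151, 152, 151, 151, 151, 151, 151, 151, 151, 151, 150, 150, 149, 126, 107, 107, 104, 76, 57, 60]
t 47.1 at [0.5168 0.1531 0.1562] [ 1.798e+02  1.000e-01 -3.700e+00] shift cm [13.29  4.38  5.61] turn z -0.2
```

Call:
play_rows --pt "3.34 1.1 0 0 0 0" --pt "3.34 1.1 0 0 0 0" --pt "3.34 1.1 0 0 0 0" --pt "3.33 1.09 0 0 0 0" --pt "0 0 0 0 0 0" --pt "0 0 2 0 0 0" --pt "0 0 2 0 0 0" --pt "0 0 1.5 0 0 0" --pt "0 0 1 0 0 0" --pt "0 0 0.6 0 0 0" --pt "0 0 0.2 0 0 0" --pt "0 0 0 0 0 0" --pt "0 0 0 0 0 0" --pt "0 0 0 0 0 0"

```text
clock: 48.28
tool_pos: [0.6488, 0.1014, 0.0858]
orientation: [179.9, -0.1, -3.7]
force: [0.1, 1.0, -2.2]
opening: 0.0277
gripper_force: 30.0
```

```bash
python3 - <<'E'
from h import *
to((.6472,.1007,.0747),-3.5)
E
```

```text
t 48.3 at [0.6488 0.1014 0.0858] [ 1.799e+02 -1.000e-01 -3.700e+00] shift cm [-0.16  0.08  1.11] turn z -0.2
```

Next I lower the die onto the slopes, release it and read where it hangs.

Call:
play_rows --pt "-0.15 0.06 0.3 0 0 0" --pt "0 0 0.3 0 0 0" --pt "0 0 0.3 0 0 0" --pt "0 0 0.2 0 0 0" --pt "0 0 0 0 0 0" --pt "0 0 0 0 0 0" --pt "0 0 0 0 0 0"

```text
clock: 48.87
tool_pos: [0.6468, 0.1006, 0.0738]
orientation: [179.8, -0.0, -3.7]
force: [0.2, 0.7, -1.8]
opening: 0.0276
gripper_force: 30.0
```

Call:
play_rows --pt "0 0 0 0 0 0" --pt "0 0 0 0 0 0" --pt "0 0 0 0 0 0" --pt "0 0 0 0 0 0" --pt "0 0 0 0 0 0" --pt "0 0 0 0 0 0" --pt "0 0 0 0 0 0" --grip 4.2

```text
clock: 49.45
tool_pos: [0.6468, 0.1006, 0.0738]
orientation: [179.8, -0.0, -3.7]
force: [0.1, 0.1, -0.7]
opening: 0.042
gripper_force: 0.0
```

```bash
python3 - <<'E'
from h import *
tilt(.0387);o=get_obs();print(o["tool_pos"],o["force"])
E
```

```text
exp base [277.0, 207.0] exp body [277.0, 231.0]
rows 185+ [77, 79, 81, 79, 80, 129, 131, 108, 108, 107, 110, 130, 147, 153, 141, 120, 108, 109, 110, 108, 85, 59, 54, 59, 63, 65, 73, 76, 77, 78, 78, 79, 83, 84, 83, 81, 81, 82, 82, 82, 91, 104, 108, 112, 115, 115, 118, 121, 122, 123, 126, 144, 157, 159, 158, 157, 157, 157, 157, 157, 157, 156, 156, 157, 158, 158, 157, 156, 156, 155, 129, 110, 112, 109, 79, 60, 62]
[0.6467265  0.1005898  0.07381986] [ 1.10324374 -0.29895566 -0.98870743]
```

Call:
play_rows --pt "0 0 -1 0 0 0" --pt "0 0 -1.5 0 0 0" --pt "0 0 -1.5 0 0 0" --pt "-0.2 0 -1.5 0 0 0" --pt "0 0 0 0 0 0" --pt "0 0 0 0 0 0"

```text
clock: 50.0
tool_pos: [0.6453, 0.1011, 0.1304]
orientation: [179.9, -0.1, -3.7]
force: [0.1, 0.5, -1.4]
opening: 0.0422
gripper_force: 0.0
```

Call:
play_rows --pt "0 0 0 0 0 0" --pt "0 0 0 0 0 0" --pt "0 0 0 0 0 0" --pt "0 0 0 0 0 0" --pt "0 0 0 0 0 0" --pt "0 0 0 0 0 0" --pt "0 0 0 0 0 0" --grip 0

```text
clock: 50.58
tool_pos: [0.6447, 0.1009, 0.1286]
orientation: [179.8, -0.0, -3.7]
force: [-0.2, -0.6, 0.2]
opening: 0.0025
gripper_force: 0.0
```

```bash
python3 - <<'E'
from h import *
s=snapshot("wrist");print(ring(s,(.645,.1007),.035+.045,25));spots("wrist",["die_short_0_mid"])
s=snapshot("scene");spots("scene",["die_short_0_mid","die_tall_mid"]);print(ring(s,(.645,.1007),.035+.045,12))
to((.645,.1007,.111),-3.6)
E
```

```text
([0.6489, 0.1003], 21.0, 320, (278, 234))
wrist die_short_0_mid []
scene die_short_0_mid [([0.4096, 0.3594, 0.0267], 0.93), ([0.6418, 0.1022, 0.0121], 0.46)]
scene die_tall_mid [([0.523, 0.0144, 0.035], 0.93), ([0.3908, 0.1897, 0.033], 0.91), ([0.6543, 0.2395, 0.0474], 0.9)]
([0.6423, 0.099], 23.8, 42, (363, 204))
t 50.8 at [0.6447 0.1009 0.1288] [179.8  -0.   -3.7] shift cm [0.03 0.01 1.78] turn z -0.1
```

Call:
play_rows --pt "0 0 0.6 0 0 0" --pt "0 0 0.6 0 0 0" --pt "0 0 0.4 0 0 0" --pt "0 0 0.2 0 0 0" --pt "0 0 0 0 0 0" --pt "0 0 0 0 0 0"

```text
clock: 51.33
tool_pos: [0.6449, 0.1008, 0.1108]
orientation: [179.8, -0.0, -3.7]
force: [0.5, -0.0, 2.5]
opening: 0.0004
gripper_force: 1.3
```

Call:
play_rows --pt "0 0 0.2 0 0 0" --pt "0 0 0.2 0 0 0" --pt "0 0 0.2 0 0 0" --pt "0 0 0 0 0 0" --pt "0 0 0 0 0 0"

```text
clock: 51.75
tool_pos: [0.6446, 0.1008, 0.1044]
orientation: [179.8, 0.0, -3.7]
force: [0.0, -0.7, 0.4]
opening: 0.0005
gripper_force: 0.1
```

Call:
play_rows --pt "0 0 0.2 0 0 0" --pt "0 0 0.2 0 0 0" --pt "0 0 0.2 0 0 0" --pt "0 0 0 0 0 0" --pt "0 0 0 0 0 0"

```text
clock: 52.17
tool_pos: [0.6444, 0.1007, 0.0982]
orientation: [179.8, 0.0, -3.7]
force: [-0.4, 0.5, -0.5]
opening: 0.0003
gripper_force: 0.0
```

Call:
play_rows --pt "0 0 0.2 0 0 0" --pt "0 0 0.2 0 0 0" --pt "0 0 0.2 0 0 0" --pt "0 0 0 0 0 0" --pt "0 0 0 0 0 0" --pt "0 0 0 0 0 0"

```text
clock: 52.67
tool_pos: [0.6447, 0.1008, 0.0928]
orientation: [179.8, -0.0, -3.7]
force: [0.5, 0.6, 0.7]
opening: 0.0008
gripper_force: 0.0
```

Call:
play_rows --pt "0 0 0.2 0 0 0" --pt "0 0 0.1 0 0 0" --pt "0 0 0 0 0 0" --pt "0 0 0 0 0 0"

```text
clock: 53.0
tool_pos: [0.645, 0.1009, 0.0907]
orientation: [179.9, -0.1, -3.7]
force: [-1.5, -0.0, 6.7]
opening: 0.0006
gripper_force: 3.1
```

```bash
python3 - <<'E'
from h import *
s=snapshot("scene");spots("scene",["die_short_0_mid","die_tall_mid"])
for z in (.059,.08):print(ring(s,(.645,.1007),z,12))
E
```

```text
scene die_short_0_mid [([0.4089, 0.3589, 0.0262], 0.79), ([0.6387, 0.0307, 0.015], 0.32)]
scene die_tall_mid [([0.3927, 0.1894, 0.0351], 0.91), ([0.523, 0.0129, 0.0352], 0.75), ([0.6522, 0.2402, 0.0487], 0.74)]
([0.6404, 0.1002], 25.4, 40, (361, 212))
([0.6182, 0.0896], 14.8, 12, (356, 210))
```

Call:
play_rows --pt "0 0 0.2 0 0 0" --pt "0 0 0.1 0 0 0" --pt "0 0 0 0 0 0" --pt "0 0 0 0 0 0"

```text
clock: 53.48
tool_pos: [0.6452, 0.1009, 0.0905]
orientation: [179.9, -0.2, -3.6]
force: [-9.6, -0.5, 24.6]
opening: 0.0005
gripper_force: 12.3
```

Call:
play_rows --pt "0 0 -0.5 0 0 0" --pt "0 0 -2 0 0 0" --pt "0 0 -3 0 0 0" --pt "0 0 -3 0 0 0" --pt "0 0 -3.5 0 0 0" --pt "0 0 -3 0 0 0" --pt "0 0 0 0 0 0"

```text
clock: 54.07
tool_pos: [0.6477, 0.1017, 0.2444]
orientation: [-180.0, -0.6, -3.6]
force: [1.4, 1.2, 1.1]
opening: 0.0005
gripper_force: 0.0
```

```bash
python3 - <<'E'
from h import *
s=snapshot("wrist");spots("wrist",["die_short_0_mid","die_tall_mid","pocket_0"])
for z in (.059,.063,.08):print(z,ring(s,(.645,.1007),z,30))
print("tall",ring(s,(.654,.2405),.071,20))
print([base(s,(.645,.1007),z=.028,th=q,rad=.034) for q in (80,95,110)])
to((.36,.345,.24),-3.6)
E
```

```text
wrist die_short_0_mid []
wrist die_tall_mid [([0.65, 0.2376, 0.0501], 0.88)]
wrist pocket_0 [([0.6538, 0.2413, 0.0149], 0.88), ([0.6436, 0.1022, 0.0186], 0.83), ([0.6365, 0.0308, 0.0125], 0.73), ([0.6491, 0.1712, 0.0148], 0.59)]
0.059 ([0.6436, 0.101], 24.2, 198, (278, 202))
0.063 ([0.6445, 0.101], 23.9, 198, (278, 202))
0.08 ([0.6482, 0.1008], 22.6, 198, (278, 202))
tall ([0.6544, 0.238], 24.3, 181, (148, 203))
[((0.6486, 0.1211), (40, 3), -2.7, 86), ((0.648, 0.121), (41, 4), -2.1, 115), ((0.6576, 0.1003), (36, 31), -3.7, 335)]
t 54.3 at [0.6442 0.1011 0.2359] [179.8   0.   -3.7] shift cm [-29.93 -22.51  -0.45] turn z -0.1
```

Call:
play_rows --pt "-2.88 -2.53 0 0 0 0" --pt "-2.88 -2.53 0 0 0 0" --pt "-2.88 -2.53 0 0 0 0" --pt "-2.88 -2.53 0 0 0 0" --pt "-2.88 -2.53 0 0 0 0" --pt "-2.88 -2.53 0 0 0 0" --pt "-2.88 -2.53 0 0 0 0" --pt "-2.88 -2.53 0 0 0 0" --pt "-2.88 -2.53 0 0 0 0" --pt "0 0 0 0 0 5.9" --pt "0 0 0 0 0 5.9" --pt "0 0 0 0 0 0" --pt "0 0 0 0 0 0" --grip 5

```text
clock: 55.35
tool_pos: [0.4003, 0.3448, 0.235]
orientation: [179.7, -0.0, -15.3]
force: [-0.7, -0.7, -0.1]
opening: 0.0499
gripper_force: 0.0
```

```bash
python3 - <<'E'
from h import *
s=snapshot("wrist");spots("wrist",["die_short_0_mid"])
p=(.4137,.3657);print(ring(s,p,.045,20),[base(s,p,th=q,rad=.036) for q in (95,105,110,115,120)])
to((.4137,.3657,.038),-15.5)
E
```

```text
wrist die_short_0_mid [([0.411, 0.369, 0.0291], 0.73)]
([0.4132, 0.3666], 24.1, 198, (254, 190)) [((0.4137, 0.366), (54, 32), -15.7, 306), ((0.4136, 0.3661), (57, 32), -15.7, 383), ((0.4137, 0.3661), (57, 32), -15.6, 411), ((0.4137, 0.3661), (57, 32), -15.6, 427), ((0.413, 0.3657), (59, 33), -13.6, 450)]
t 55.5 at [0.4008 0.3446 0.2354] [179.8  -0.  -15.3] shift cm [ 0.67 -2.46 19.73] turn z 0.2
```

Call:
play_rows --pt "0.33 -1.21 0 0 0 0" --pt "0.33 -1.21 0 0 0 0" --pt "0 0 2.5 0 0 0" --pt "0 0 2.5 0 0 0" --pt "0 0 2.5 0 0 0" --pt "0 0 2.5 0 0 0" --pt "0 0 2.5 0 0 0" --pt "0 0 2.5 0 0 0" --pt "0 0 2 0 0 0" --pt "0 0 1.5 0 0 0" --pt "0 0 0.8 0 0 0" --pt "0 0 0.4 0 0 0" --pt "0 0 0 0 0 0" --pt "0 0 0 0 0 0" --pt "0 0 0 0 0 0"

```text
clock: 56.7
tool_pos: [0.4141, 0.3668, 0.04]
orientation: [179.9, -0.1, -15.5]
force: [0.5, -0.7, 0.4]
opening: 0.0501
gripper_force: 0.0
```

Call:
play_rows --pt "0 0 0 0 0 0" --pt "0 0 0 0 0 0" --pt "0 0 0 0 0 0" --pt "0 0 0 0 0 0" --pt "0 0 0 0 0 0" --pt "0 0 0 0 0 0" --pt "0 0 0 0 0 0" --pt "0 0 0 0 0 0" --pt "0 0 -0.5 0 0 0" --pt "0 0 -1.5 0 0 0" --pt "0 0 -2 0 0 0" --pt "0 0 -2 0 0 0" --pt "0 0 -2 0 0 0" --pt "0 0 -2 0 0 0" --pt "0 0 -2 0 0 0" --pt "0 0 -2 0 0 0" --pt "0 0 -2 0 0 0" --pt "0 0 0 0 0 0" --pt "0 0 0 0 0 0" --grip 2

```text
clock: 58.28
tool_pos: [0.4134, 0.3666, 0.1994]
orientation: [179.9, -0.0, -15.5]
force: [-0.8, -0.8, -4.2]
opening: 0.0275
gripper_force: 30.0
```

```bash
python3 - <<'E'
from h import *
tilt(.0385); to((.641,.031,.15),-3.5)
snapshot("scene");spots("scene",["die_short_0_mid","die_tall_mid","pocket_0"])
E
```

```text
exp base [279.0, 207.0] exp body [279.0, 231.0]
rows 185+ [141, 141, 140, 141, 141, 141, 140, 141, 140, 140, 139, 139, 138, 137, 135, 134, 133, 131, 108, 75, 59, 62, 65, 69, 76, 82, 83, 84, 86, 85, 87, 88, 87, 88, 88, 88, 85, 86, 101, 111, 115, 119, 121, 124, 127, 128, 128, 133, 151, 164, 166, 166, 167, 166, 167, 166, 166, 166, 166, 167, 166, 167, 167, 167, 165, 165, 164, 136, 116, 120, 129, 147, 169, 171, 115, 63, 67]
t 58.3 at [0.4129 0.366  0.1982] [179.8   0.  -15.5] shift cm [30.94 26.16  4.9 ] turn z -12.0
scene die_short_0_mid [([0.4071, 0.3609, 0.1831], 0.9), ([0.6532, 0.2419, 0.0492], 0.65)]
scene die_tall_mid [([0.5245, 0.0132, 0.0322], 0.93), ([0.3903, 0.1907, 0.0345], 0.7), ([0.653, 0.2384, 0.0459], 0.69), ([0.6531, 0.2429, 0.0147], 0.26)]
scene pocket_0 [([0.6408, 0.1, 0.0117], 0.91), ([0.6383, 0.0302, 0.0164], 0.63), ([0.6563, 0.2427, 0.0141], 0.62)]
```

Call:
play_rows --pt "3.1 2.62 0 0 0 0" --pt "3.1 2.62 0 0 0 0" --pt "3.1 2.62 0 0 0 0" --pt "3.1 2.62 0 0 0 0" --pt "3.1 2.62 0 0 0 0" --pt "3.1 2.62 0 0 0 0" --pt "3.1 2.62 0 0 0 0" --pt "3.1 2.62 0 0 0 0" --pt "3.1 2.62 0 0 0 0" --pt "3.1 2.6 0 0 0 0" --pt "0 0 0 0 0 -6" --pt "0 0 0 0 0 -6" --pt "0 0 2 0 0 0" --pt "0 0 2 0 0 0" --pt "0 0 2 0 0 0" --pt "0 0 2 0 0 0" --pt "0 0 1 0 0 0" --pt "0 0 0.8 0 0 0" --pt "0 0 0 0 0 0" --pt "0 0 0 0 0 0"

```text
clock: 60.2
tool_pos: [0.6426, 0.0312, 0.1021]
orientation: [179.8, -0.0, -3.5]
force: [-0.4, 0.2, -1.8]
opening: 0.0277
gripper_force: 30.0
```

```bash
python3 - <<'E'
from h import *
to((.6415,.0312,.076),-3.6)
E
```

```text
t 60.2 at [0.6426 0.0312 0.1021] [179.8  -0.   -3.5] shift cm [-0.11 -0.    2.61] turn z 0.1
```

Call:
play_rows --pt "-0.1 0 0.5 0 0 0" --pt "0 0 0.6 0 0 0" --pt "0 0 0.6 0 0 0" --pt "0 0 0.5 0 0 0" --pt "0 0 0.3 0 0 0" --pt "0 0 0.2 0 0 0" --pt "0 0 0 0 0 0" --pt "0 0 0 0 0 0" --pt "0 0 0 0 0 0"

```text
clock: 60.95
tool_pos: [0.6415, 0.0312, 0.0752]
orientation: [179.8, -0.0, -3.5]
force: [-0.4, -1.2, -1.5]
opening: 0.0275
gripper_force: 30.0
```

Call:
play_rows --pt "0 0 0 0 0 0" --pt "0 0 0 0 0 0" --pt "0 0 0 0 0 0" --pt "0 0 0 0 0 0" --pt "0 0 0 0 0 0" --pt "0 0 0 0 0 0" --pt "0 0 0 0 0 0" --grip 4.2

```text
clock: 61.53
tool_pos: [0.6414, 0.0312, 0.075]
orientation: [179.8, -0.0, -3.5]
force: [-0.3, -0.3, -0.4]
opening: 0.0423
gripper_force: 0.0
```

```bash
python3 - <<'E'
from h import *
tilt(.0398);o=get_obs();print(o["tool_pos"],o["force"])
E
```

```text
exp base [277.0, 207.0] exp body [277.0, 231.0]
rows 185+ [81, 79, 81, 143, 140, 111, 108, 108, 113, 134, 151, 152, 134, 113, 108, 109, 110, 108, 87, 59, 54, 59, 63, 68, 74, 77, 80, 80, 80, 82, 84, 83, 82, 83, 84, 82, 81, 84, 97, 106, 110, 114, 116, 118, 121, 122, 123, 128, 149, 160, 157, 158, 159, 158, 158, 158, 157, 158, 158, 159, 158, 158, 157, 157, 157, 157, 148, 123, 111, 116, 127, 146, 171, 168, 111, 60, 61]
[0.64134899 0.03116747 0.07497523] [-0.42158713 -0.09652933  0.08605826]
```

Call:
play_rows --pt "0 0 -1 0 0 0" --pt "0 0 -1.5 0 0 0" --pt "0 0 -1.5 0 0 0" --pt "-0.07 0 -1.4 0 0 0" --pt "0 0 0 0 0 0" --pt "0 0 0 0 0 0"

```text
clock: 62.08
tool_pos: [0.6413, 0.0316, 0.1305]
orientation: [179.9, -0.2, -3.5]
force: [-0.6, -0.1, -0.8]
opening: 0.0421
gripper_force: 0.0
```

Call:
play_rows --pt "0 0 0 0 0 0" --pt "0 0 0 0 0 0" --pt "0 0 0 0 0 0" --pt "0 0 0 0 0 0" --pt "0 0 0 0 0 0" --pt "0 0 0 0 0 0" --pt "0 0 0 0 0 0" --pt "0 0 0 0 0 0" --grip 0

```text
clock: 62.75
tool_pos: [0.6406, 0.0314, 0.1289]
orientation: [179.8, -0.0, -3.5]
force: [-0.3, -1.0, 0.4]
opening: 0.0009
gripper_force: 0.0
```

Call:
play_rows --pt "0 0 0.6 0 0 0" --pt "0 0 0.6 0 0 0" --pt "0 0 0.4 0 0 0" --pt "0 0 0.2 0 0 0" --pt "0 0 0 0 0 0" --pt "0 0 0 0 0 0"

```text
clock: 63.25
tool_pos: [0.6407, 0.0313, 0.1108]
orientation: [179.8, -0.0, -3.5]
force: [0.2, 0.1, 0.9]
opening: 0.0005
gripper_force: 0.8
```

Call:
play_rows --pt "0 0 0.2 0 0 0" --pt "0 0 0.2 0 0 0" --pt "0 0 0.2 0 0 0" --pt "0 0 0 0 0 0" --pt "0 0 0 0 0 0"

```text
clock: 63.67
tool_pos: [0.6406, 0.0313, 0.1047]
orientation: [179.8, -0.0, -3.5]
force: [-0.7, -0.3, -0.0]
opening: 0.0002
gripper_force: 0.1
```

Call:
play_rows --pt "0 0 0.2 0 0 0" --pt "0 0 0.2 0 0 0" --pt "0 0 0.2 0 0 0" --pt "0 0 0.2 0 0 0" --pt "0 0 0.2 0 0 0" --pt "0 0 0.1 0 0 0" --pt "0 0 0 0 0 0" --pt "0 0 0 0 0 0"

```text
clock: 64.33
tool_pos: [0.6406, 0.0312, 0.0939]
orientation: [179.8, -0.0, -3.5]
force: [1.0, -0.5, 1.0]
opening: 0.0002
gripper_force: 0.0
```

Call:
play_rows --pt "0 0 0.2 0 0 0" --pt "0 0 0.2 0 0 0" --pt "0 0 0.1 0 0 0" --pt "0 0 0 0 0 0" --pt "0 0 0 0 0 0"

```text
clock: 64.75
tool_pos: [0.6407, 0.0313, 0.0891]
orientation: [179.8, -0.0, -3.5]
force: [-1.0, -0.5, 1.7]
opening: 0.0003
gripper_force: 0.4
```

```bash
python3 - <<'E'
from h import *
s=snapshot("scene");print([ring(s,(.638,.0297),z,12) for z in (.059,.08)]);to((.6406,.0313,.09),-3.5)
E
```

```text
[([0.6271, 0.0333], 25.7, 47, (379, 234)), ([0.6171, 0.0161], 11.6, 13, (384, 234))]
t 64.8 at [0.6407 0.0313 0.089 ] [179.8  -0.   -3.5] shift cm [-0.01 -0.   -0.1 ] turn z 0.0
```

Call:
play_rows --pt "0 0 -0.5 0 0 0" --pt "0 0 -2 0 0 0" --pt "0 0 -3 0 0 0" --pt "0 0 -3 0 0 0" --pt "0 0 -3.5 0 0 0" --pt "0 0 -3 0 0 0" --pt "-1 0 0 0 0 0" --pt "0 0 0 0 0 0" --pt "0 0 0 0 0 0" --grip 4.2

```text
clock: 65.55
tool_pos: [0.6301, 0.0323, 0.2391]
orientation: [179.9, -0.0, -3.5]
force: [0.5, 0.7, -0.3]
opening: 0.0413
gripper_force: 0.0
```

```bash
python3 - <<'E'
from h import *
s=snapshot("wrist");t=snapshot("scene");u=snapshot("top")
for n,p,z in (("p0",(.6408,.0312),.059),("p1",(.645,.101),.059),("p3",(.6535,.2403),.071)):
    print(n,[ring(c,p,z,r) for c,r in ((s,26),(t,14),(u,14))])
spots("wrist",["die_short_0_mid","pocket_0","die_tall_mid"])
print(get_obs()["tool_pos"])
cv2.imwrite("pics/fin.png",s["frame"][:,:,::-1])
E
```

```text
p0 [([0.6246, 0.0319], 23.7, 168, (278, 203)), ([0.6286, 0.0338], 28.9, 50, (379, 234)), None]
p1 [([0.6437, 0.1007], 24.2, 198, (212, 190)), ([0.6403, 0.099], 24.1, 37, (361, 212)), None]
p3 [([0.655, 0.2371], 24.7, 107, (78, 189)), ([0.6943, 0.2593], 33.0, 47, (332, 158)), ([0.6489, 0.2465], 15.6, 19, (278, 153))]
wrist die_short_0_mid []
wrist pocket_0 [([0.6379, 0.0313, 0.0136], 0.88), ([0.6529, 0.239, 0.0115], 0.83), ([0.6477, 0.1725, 0.0174], 0.75)]
wrist die_tall_mid [([0.5265, 0.0148, 0.0344], 0.85), ([0.6528, 0.2332, 0.0488], 0.78)]
[0.63054368 0.03213052 0.23787873]
```

The pocket 0 die leans with its front end up by about 20°: the ring is 16 mm toward −x, so the rear end is under its clip and the front end is not. I'll press the front of the body and collar with closed fingertips.

Call:
play_rows --pt "1.16 0.02 0 0 0 0" --pt "1.17 0.02 0 0 0 0" --pt "0 0 2.5 0 0 0" --pt "0 0 2.5 0 0 0" --pt "0 0 2.5 0 0 0" --pt "0 0 2.5 0 0 0" --pt "0 0 2 0 0 0" --pt "0 0 1.5 0 0 0" --pt "0 0 1 0 0 0" --pt "0 0 0.6 0 0 0" --pt "0 0 0 0 0 0" --pt "0 0 0 0 0 0" --pt "0 0 0 0 0 0" --grip 0

```text
clock: 66.93
tool_pos: [0.6547, 0.0302, 0.0891]
orientation: [179.9, -0.1, -3.5]
force: [0.1, -0.6, -0.7]
opening: 0.0004
gripper_force: 0.0
```

Call:
play_rows --pt "0 0 0.2 0 0 0" --pt "0 0 0.2 0 0 0" --pt "0 0 0 0 0 0" --pt "0 0 0 0 0 0" --pt "0 0 0 0 0 0"

```text
clock: 67.35
tool_pos: [0.654, 0.03, 0.0842]
orientation: [179.8, -0.0, -3.5]
force: [-0.9, -0.2, -0.1]
opening: 0.0001
gripper_force: 0.0
```

Call:
play_rows --pt "0 0 0.2 0 0 0" --pt "0 0 0.2 0 0 0" --pt "0 0 0 0 0 0" --pt "0 0 0 0 0 0" --pt "0 0 0 0 0 0"

```text
clock: 67.77
tool_pos: [0.6539, 0.03, 0.0799]
orientation: [179.8, -0.0, -3.5]
force: [-1.4, 0.2, 0.1]
opening: -0.0001
gripper_force: 0.0
```

Call:
play_rows --pt "0 0 -1 0 0 0" --pt "0 0 -1 0 0 0" --pt "-0.65 0 0 0 0 0" --pt "-0.65 0 0 0 0 0" --pt "0 0 0.4 0 0 0" --pt "0 0 0.4 0 0 0" --pt "0 0 0.2 0 0 0" --pt "0 0 0 0 0 0" --pt "0 0 0 0 0 0"

```text
clock: 68.52
tool_pos: [0.6408, 0.0308, 0.0894]
orientation: [179.8, 0.0, -3.5]
force: [0.8, -0.4, 0.4]
opening: 0.0002
gripper_force: 0.0
```

Call:
play_rows --pt "0.1 0 0.15 0 0 0" --pt "0.15 0 0.1 0 0 0" --pt "0.15 0 0.1 0 0 0" --pt "0 0 0 0 0 0" --pt "0 0 0 0 0 0"

```text
clock: 68.93
tool_pos: [0.6457, 0.0306, 0.0866]
orientation: [179.9, -0.1, -3.5]
force: [1.9, -0.5, 0.4]
opening: 0.0001
gripper_force: 1.1
```

```bash
python3 - <<'E'
from h import *
s=snapshot("wrist");t=snapshot("scene");print(ring(t,(.632,.0312),.062,14));o=get_obs();print(o["tool_pos"],o["force"])
E
```

```text
([0.6291, 0.03], 24.4, 45, (382, 234))
[0.64539314 0.03060851 0.08668102] [1.50751639 0.07212297 1.41192218]
```

Call:
play_rows --pt "0.12 0 0.12 0 0 0" --pt "0.12 0 0.12 0 0 0" --pt "0.12 0 0.12 0 0 0" --pt "0 0 0 0 0 0" --pt "0 0 0 0 0 0"

```text
clock: 69.45
tool_pos: [0.6487, 0.0304, 0.0828]
orientation: [179.8, -0.0, -3.5]
force: [2.9, 0.4, 2.2]
opening: 0.0008
gripper_force: 1.6
```

Call:
play_rows --pt "0.12 0 0.12 0 0 0" --pt "0.12 0 0.12 0 0 0" --pt "0.12 0 0.12 0 0 0" --pt "0 0 0 0 0 0" --pt "0 0 0 0 0 0"

```text
clock: 69.87
tool_pos: [0.6527, 0.0302, 0.0795]
orientation: [179.8, -0.1, -3.5]
force: [3.9, -0.4, 4.1]
opening: 0.0003
gripper_force: 2.4
```

```bash
python3 - <<'E'
from h import *
t=snapshot("scene");print(ring(t,(.635,.0312),.060,14));o=get_obs();print(o["tool_pos"],o["force"])
E
```

```text
([0.6336, 0.0289], 23.4, 45, (384, 234))
[0.65263183 0.03020998 0.07957227] [ 5.65810073 -0.45883055  3.50780582]
```

Call:
play_rows --pt "0.2 0 0 0 0 0" --pt "0.2 0 0.1 0 0 0" --pt "0.1 0 0.15 0 0 0" --pt "0 0 0.1 0 0 0" --pt "0 0 0 0 0 0" --pt "0 0 0 0 0 0"

```text
clock: 70.42
tool_pos: [0.6557, 0.0296, 0.0784]
orientation: [179.8, 0.1, -3.5]
force: [-9.4, 2.0, 26.4]
opening: 0.0004
gripper_force: 13.2
```

```bash
python3 - <<'E'
from h import *
t=snapshot("scene");print(ring(t,(.636,.0312),.060,14));o=get_obs();print(o["tool_pos"],o["force"])
E
```

```text
([0.6369, 0.0288], 23.8, 47, (385, 234))
[0.65561072 0.02964752 0.0783228 ] [-10.2968546    2.63235137  26.71820157]
```

Call:
play_rows --pt "0 0 -0.6 0 0 0" --pt "0 0 -2 0 0 0" --pt "-0.7 0 -3 0 0 0" --pt "-0.7 0 -3 0 0 0" --pt "-0.5 0 -3.5 0 0 0" --pt "-0.5 0 -3 0 0 0" --pt "0 0 -1 0 0 0" --pt "0 0 0 0 0 0" --pt "0 0 0 0 0 0"

```text
clock: 71.22
tool_pos: [0.6322, 0.0317, 0.2362]
orientation: [179.9, 0.1, -3.5]
force: [-0.2, 0.8, -1.1]
opening: 0.0008
gripper_force: 0.0
```

```bash
python3 - <<'E'
from h import *
s=snapshot("wrist");t=snapshot("scene")
for n,p,z in (("p0",(.6408,.0312),.059),("p1",(.645,.101),.059),("p3",(.6535,.2403),.071)):
    print(n,[ring(c,p,z,r) for c,r in ((s,26),(t,10))],[base(s,p,z=.028,th=q,rad=.034) for q in (95,110,120)])
spots("wrist",["die_short_0_mid","die_tall_mid","pocket_0"])
print(get_obs()["tool_pos"])
E
```

```text
p0 [([0.6396, 0.031], 24.0, 215, (277, 191)), ([0.6364, 0.0289], 23.9, 44, (384, 234))] [((0.6413, 0.0107), (41, 3), -2.8, 138), ((0.6529, 0.0301), (38, 32), -2.9, 350), ((0.6404, 0.0309), (63, 32), -4.2, 460)]
p1 [([0.6435, 0.1008], 24.3, 200, (211, 192)), ([0.6403, 0.099], 24.1, 38, (361, 212))] [((0.642, 0.0889), (58, 15), 2.0, 360), ((0.6447, 0.1024), (65, 39), -2.6, 684), ((0.6448, 0.1026), (65, 40), -3.2, 757)]
p3 [([0.6544, 0.2373], 25.0, 142, (75, 191)), ([0.6517, 0.237], 25.8, 35, (323, 169))] [((0.6507, 0.2232), (61, 26), -1.4, 591), ((0.6503, 0.227), (61, 40), -25.9, 1088), ((0.655, 0.2299), (66, 45), 13.0, 1297)]
wrist die_short_0_mid [([0.6356, 0.0327, 0.0438], 0.75)]
wrist die_tall_mid []
wrist pocket_0 [([0.6548, 0.2388, 0.0124], 0.86), ([0.6453, 0.1707, 0.0139], 0.85)]
[0.63246264 0.03152459 0.23502962]
```

Call:
play_rows --pt "0.8 0 0 0 0 0" --pt "0 0 2.5 0 0 0" --pt "0 0 2.5 0 0 0" --pt "0 0 2.5 0 0 0" --pt "0 0 2.5 0 0 0" --pt "0 0 2 0 0 0" --pt "0 0 1.2 0 0 0" --pt "0 0 0.7 0 0 0" --pt "0 0 0.2 0 0 0" --pt "0 0 0 0 0 0" --pt "0 0 0 0 0 0" --pt "0 0 0 0 0 0"

```text
clock: 72.47
tool_pos: [0.642, 0.0311, 0.0972]
orientation: [179.9, -0.1, -3.5]
force: [-0.4, 0.8, 0.7]
opening: 0.0006
gripper_force: 0.0
```

Call:
play_rows --pt "0 0 0.2 0 0 0" --pt "0 0 0.2 0 0 0" --pt "0 0 0.2 0 0 0" --pt "0 0 0 0 0 0" --pt "0 0 0 0 0 0" --pt "0 0 0 0 0 0"

```text
clock: 72.97
tool_pos: [0.6414, 0.0309, 0.0907]
orientation: [179.8, -0.1, -3.5]
force: [-2.5, 0.3, 6.5]
opening: 0.0005
gripper_force: 3.1
```

Call:
play_rows --pt "0 0 0.25 0 0 0" --pt "0 0 0 0 0 0" --pt "0 0 0 0 0 0" --pt "0 0 -1 0 0 0" --pt "0 0 -2 0 0 0" --pt "0 0 -2.5 0 0 0" --pt "0 0 -2.5 0 0 0" --pt "0 -3.5 0 0 0 0" --pt "0 -3.5 0 0 0 0" --pt "0 -3.5 0 0 0 0" --pt "0 -3.5 0 0 0 0" --pt "0 -3.5 0 0 0 0" --pt "0 -3.5 0 0 0 0" --pt "0 0 0 0 0 0" --pt "0 0 0 0 0 0"

```text
clock: 74.22
tool_pos: [0.6536, 0.2427, 0.1661]
orientation: [179.8, 0.0, -3.3]
force: [-0.4, -0.0, 0.6]
opening: 0.0001
gripper_force: 0.0
```

```bash
python3 - <<'E'
from h import *
to((.6537,.2404,.105),-3.5)
t=snapshot("wrist");print(ring(t,(.6537,.2404),.071,30))
E
```

```text
t 74.2 at [0.6536 0.2427 0.1661] [179.8   0.   -3.3] shift cm [0.03 0.21 6.11] turn z 0.2
([0.6543, 0.2387], 24.5, 341, (282, 219))
```

Call:
play_rows --pt "0.03 0.25 1.5 0 0 0" --pt "0 0 1.5 0 0 0" --pt "0 0 1.5 0 0 0" --pt "0 0 1 0 0 0" --pt "0 0 0.5 0 0 0" --pt "0 0 0 0 0 0" --pt "0 0 0 0 0 0"

```text
clock: 74.85
tool_pos: [0.6544, 0.2375, 0.1071]
orientation: [179.8, -0.0, -3.5]
force: [-0.7, 0.7, 0.7]
opening: 0.0006
gripper_force: 0.0
```

Call:
play_rows --pt "0 0 0.2 0 0 0" --pt "0 0 0.2 0 0 0" --pt "0 0 0 0 0 0" --pt "0 0 0 0 0 0" --pt "0 0 0 0 0 0"

```text
clock: 75.27
tool_pos: [0.6541, 0.2381, 0.103]
orientation: [179.9, -0.0, -3.5]
force: [0.4, 0.3, -0.3]
opening: 0.0004
gripper_force: 0.0
```

Call:
play_rows --pt "0 0 0.2 0 0 0" --pt "0 0 0.15 0 0 0" --pt "0 0 0 0 0 0" --pt "0 0 0 0 0 0" --pt "0 0 0 0 0 0"

```text
clock: 75.68
tool_pos: [0.6546, 0.2382, 0.1022]
orientation: [179.9, -0.1, -3.4]
force: [-5.9, -1.6, 16.2]
opening: 0.0003
gripper_force: 8.0
```

Call:
play_rows --pt "0 0 -0.5 0 0 0" --pt "0 0 -2 0 0 0" --pt "0 0 -3 0 0 0" --pt "0 0 -3.5 0 0 0" --pt "0 0 -3.5 0 0 0" --pt "-3 0 -2 0 0 0" --pt "-3 0 0 0 0 0" --pt "-3 0 0 0 0 0" --pt "-3 0 0 0 0 0" --pt "0 0 0 0 0 0" --pt "0 0 0 0 0 0" --grip 5

```text
clock: 76.6
tool_pos: [0.5333, 0.246, 0.2452]
orientation: [179.9, -0.1, -3.4]
force: [0.7, 0.5, 0.2]
opening: 0.05
gripper_force: 0.0
```

```bash
python3 - <<'E'
from h import *
for c in ("scene","top","wrist"):
    s=snapshot(c);spots(c,["die_short_0_mid","die_tall_mid","caliper_fin"])
    spots(c,["die_short_0_mid"],spot_in)
    print([ring(s,p,z,12) for p,z in (((.64,.031),.059),((.6445,.101),.059),((.654,.2385),.071))])
print(get_obs()["tool_pos"],get_obs()["clock"])
E
```

```text
scene die_short_0_mid [([0.6365, 0.0269, 0.0412], 0.67)]
scene die_tall_mid [([0.5263, 0.0137, 0.0367], 0.93), ([0.3923, 0.1917, 0.0351], 0.79), ([0.6522, 0.2378, 0.0492], 0.65)]
scene caliper_fin [([0.5226, 0.4651, 0.0574], 0.8)]
scene die_short_0_mid [([0.6288, 0.0149, 0.0419], 0.88), ([0.6322, 0.0917, 0.041], 0.23)]
[([0.6367, 0.0295], 25.6, 66, (384, 234)), ([0.641, 0.0996], 26.4, 56, (361, 212)), ([0.6514, 0.2375], 26.3, 37, (323, 169))]
top die_short_0_mid [([0.6393, 0.0298, 0.0408], 0.63)]
top die_tall_mid [([0.3934, 0.1928, 0.0351], 0.67), ([0.5217, 0.0141, 0.0308], 0.63)]
top caliper_fin []
top die_short_0_mid [([0.6323, 0.04, 0.0459], 0.89)]
[([0.6368, 0.0322], 26.2, 51, (374, 164)), ([0.6401, 0.1023], 27.1, 55, (343, 162)), None]
wrist die_short_0_mid [([0.6342, 0.0324, 0.0447], 0.76)]
wrist die_tall_mid [([0.3867, 0.1894, 0.0366], 0.81), ([0.5265, 0.0133, 0.0326], 0.66), ([0.6507, 0.2364, 0.0456], 0.55)]
wrist caliper_fin [([0.5283, 0.4617, 0.0545], 0.94)]
wrist die_short_0_mid [([0.6379, 0.0422, 0.046], 0.98)]
[([0.639, 0.0319], 24.7, 156, (480, 83)), ([0.6441, 0.0992], 22.6, 94, (415, 81)), ([0.6535, 0.2388], 24.7, 192, (276, 78))]
[0.53427437 0.24563508 0.24412967] 77.35
```

```bash
python3 -c "
from plant import close_job
print(close_job())"
```

```text
the job is handed in; nothing more can be done
None
```

The job is handed in: the tall die was measured in the caliper (about 22 N, with the jaw left open), and it and both short dies were pressed down to rack-floor height. I had no pictures left at the end, so the clips snapping over is inferred from press heights, forces and ring positions.

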